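# Make up a ballast lot: four clicks of slugs, weighed out on the spring scale

## Robot

A 6-joint arm with a two-finger parallel gripper is mounted at the origin on a cart in front of the work surface, level with it; the furniture and walls round the work are solid. World frame = base frame: x ahead of the robot, y to its left, z up, the work surface at z = 0. Lengths are in m, angles in rad, forces in N, time in s.
With the tool pointing down it reaches from about 0.375 to 0.9 m from the base axis. Payload 3.1 kg.
Tool frame: the origin (TCP) lies between the finger pads; the fingertips stand manip.nose_length ahead of it and the grasp point (between the pads) lies 5 mm behind it (manip.nose_length is the distance from the TCP to the fingertips, in m); z points along the fingers, y is the line along which they close (so a half turn about z gives the same grasp; the last joint's range is limited). The gripper opens to 85 mm and grips with 20 to 120 N. Pads are 22 mm wide; open, the fingers measure 114 mm over their backs; the gripper's body (76 mm by 85 mm) begins 54 mm behind the grasp point. The pads swing forward as they close: fully open they stand 13 mm farther back than shut.
Start: joints at [-1.417, 0.527, 1.433, -0, 1.181, -0.178], TCP at [0.204, -0.591, 0.245] pointing down, gripper open.
Joint ranges: [-3.08, 3.08], [-0.75, 2.2], [0.22, 2.44], [-1.43, 4.57], [0, 2.65], [-2.85, 2.85]. Speed limits (rad/s): [2.79, 2.79, 3.14, 3.14, 3.14, 3.14].

## Interface

Orientations are given as a unit quaternion [x, y, z, w].
In Python, from station import monitor, eyes, job, manip gives the robot as it stands.
- The arm moves only by the shell command python3 -m pendant 'ROWS' [FORCE]. ROWS is JSON, a list that holds one entry, the list of rows, each a list of 7 numbers: the shift along the tool's x, y, z as a fraction of full scale, then the turn, a rotation vector about the tool's x, y, z as a fraction of full scale, then the opening, from 0 (shut) to 1 (fully open). A call has 1 to 20 rows; each row shifts and turns the commanded pose from where the row before left it, along the tool's axes as they then stand; what a row does not reach is not made up. Full scale, the value 1, is 800 mm for a shift and 0.12 rad for a turn. A row lasts 1/10 s, in which the tool goes at most 50 mm and 8.59 degrees, less where a joint would pass 70% of its speed; a pose out of reach is approached as far as the arm can. A call with a number of a shift or a turn outside -1 to 1 is refused whole. A call with a gripper value outside its range is refused whole. The fingers move at their own pace and stop on an object; FORCE is the grip in N (left out, the last holds). Time passes only in rows, so rows that do not move let the fingers close. It gives the time, the measured TCP pose, the force, the opening and the grip force at its end, in the units of the state.
- monitor.sense(): the state, without advancing time (a new reading comes with each control period).
- eyes.snapshot(name): name is "scene" or "top"; returns a dict with "pixels" (384x512x3 uint8, red, green, blue), "depth" (384x512 float32, m along the optical axis (not along the pixel's ray), 0 where there is no reading), "intrinsics" (3x3 intrinsics, pixels), "eye" and "attitude" of the camera in the world. Camera axes: x right, y down, z forward; pixel columns grow to the right and rows downward; lengths in m; the calibration is good to about 2 mm. A picture is of the moment at which its call begins.
- job.sign_off(): hands the job in; it is judged then, once.
The state is a dict: "t": time; "q": joint angles; "qd": joint speeds; "tau": joint torques, N m; "tcp_pos": TCP position; "tool_rot": TCP orientation; "force": force on the tool from outside, world axes, zero at the start; "ft_torque": the same for the moment, N m; "finger_gap": opening from 0.0 (shut) to 1.0 (fully open); "gripper_force": force on a finger pad.
Only numpy, scipy, OpenCV 4.12 (cv2) and the standard library are available. Lean on these libraries where they do the work, as an engineer would, in place of code of your own. Each camera call takes 0.05 s, during which the arm holds its last target. There are 200 camera calls.

## Task

Stand the empty bowl on the bench under the dispenser's spout and turn the knob exactly four clicks clockwise, so that four slugs drop into it. Take the tin off the scale pan and put it on the bench, set the bowl with its slugs upright on the pan, and add weights from the bench, one after another, until the pointer comes to rest between the two brass marks on the post. Leave the last slug in the dispenser, any weights not needed off the pan, and the bottle, carton and pot where they are.

Things in the scene. Friction and masses are not known exactly. Their poses are not given: they have to be found in the camera images.
- bowl: small round steel bowl, outside 82 mm across at the rim, 58 mm high, floor 4 mm thick; on one side (its +x) an upright flat handle, 22 (x) x 12 (y) mm, x 49 to 71, from z 46 to z 130 mm, by which it is carried. Origin: centre of the underside. Empty it weighs about 0.14 kg.
- bowl_grip (a point): grip point near the top of the bowl's handle (60 mm in +x from the bowl's middle, 115 mm above its underside); pinch the handle across y (12 mm)
- spout_spot (a point): the point on the bench straight below the middle of the dispenser's spout, where the middle of the bowl belongs. Its -x axis points out to the open front of the dispenser, +x to the column, which starts 54 mm away. The spout's lower edge is 80 mm above the bench; the bowl goes in under it from the front with its handle outward, no more than 12 mm off the bench.
- drum_center (a point): middle of the dispenser's clear drum (110 mm across, its steel floor plate 124 mm square, top of the lid 138 mm above the bench, knob above that), 113 mm above the bench. Left of the work: grinder spindle end at x 0.325, y -0.165, z 0.12; motor up to x 0.57, y -0.13, z 0.23. Behind: shelf boards from x 0.72 on, at z 0.135 to 0.153 and at 0.4.
- knob_grip (a point): point on the vertical axis of the dispenser's black knob at the height to grip it, 169 mm above the bench. The knob's bar runs along this point's x axis: 60 mm long, 14 mm thick (y), from z 149 to 181 mm.
- knob (a joint): angle of the dispenser's knob (rad), 0 at the start, growing clockwise as seen from above; it does not turn back past 0. One click is 60 degrees (1.047 rad): a detent (0.12 N m) draws the knob to the nearest multiple. Each click moves the paddle wheel one pocket on and drops the next slug through the spout.
- pan (a joint): sinking of the scale pan (m), 0 when empty, growing as it is loaded. Spring 450 N/m: one weight sinks it 8.7 mm, the bowl with four slugs about 6.5 mm, the tin 3.9 mm. The pointer stands between the two marks from 0.0293 to 0.0357; the stop is at 0.046.
- pan_top (a point): middle of the top face of the scale's pan, 160 (x) x 170 (y) mm with a rim 4 mm high; 80 mm above the bench when empty, sinking with the load; its sheet is 5 mm thick and overhangs the base (120 x 120 x 26 mm), so nothing tall may stand under it. Its +x side carries the pointer, in front of a post 128 mm high (90 mm from the middle in +x, at y from 15 to 55 mm) with two brass marks on it.
- slug_1: hexagonal aluminium slug, 24 mm across flats, 28 mm over corners, 18 mm high, 0.036 kg, origin at its centre; at the start in the drum, falls at click 1
- slug_2: hexagonal aluminium slug, 24 mm across flats, 28 mm over corners, 18 mm high, 0.036 kg, origin at its centre; at the start in the drum, falls at click 2
- slug_3: hexagonal aluminium slug, 24 mm across flats, 28 mm over corners, 18 mm high, 0.036 kg, origin at its centre; at the start in the drum, falls at click 3
- slug_4: hexagonal aluminium slug, 24 mm across flats, 28 mm over corners, 18 mm high, 0.036 kg, origin at its centre; at the start in the drum, falls at click 4
- slug_5: hexagonal aluminium slug, 24 mm across flats, 28 mm over corners, 18 mm high, 0.036 kg, origin at its centre; at the start in the drum, falls at click 5
- weight_1: cast iron weight: dark block 46 (x) x 56 (y) x 26 mm with a bar handle on top, 14 mm thick in x, 48 mm long in y, from z 26 to z 60 mm (grip it across x, near z 50). Origin: centre of the underside, z up. Mass 0.40 kg within 4 %. At the start on the bench.
- weight_2: cast iron weight: dark block 46 (x) x 56 (y) x 26 mm with a bar handle on top, 14 mm thick in x, 48 mm long in y, from z 26 to z 60 mm (grip it across x, near z 50). Origin: centre of the underside, z up. Mass 0.40 kg within 4 %. At the start on the bench.
- weight_3: cast iron weight: dark block 46 (x) x 56 (y) x 26 mm with a bar handle on top, 14 mm thick in x, 48 mm long in y, from z 26 to z 60 mm (grip it across x, near z 50). Origin: centre of the underside, z up. Mass 0.40 kg within 4 %. At the start on the bench.
- weight_4: cast iron weight: dark block 46 (x) x 56 (y) x 26 mm with a bar handle on top, 14 mm thick in x, 48 mm long in y, from z 26 to z 60 mm (grip it across x, near z 50). Origin: centre of the underside, z up. Mass 0.40 kg within 4 %. At the start on the scale pan; may be absent.
- weight_5: cast iron weight: dark block 46 (x) x 56 (y) x 26 mm with a bar handle on top, 14 mm thick in x, 48 mm long in y, from z 26 to z 60 mm (grip it across x, near z 50). Origin: centre of the underside, z up. Mass 0.40 kg within 4 %. At the start on the scale pan; may be absent.
- tin: closed round food tin with a printed green label, 58 mm across, 72 mm high, 0.18 kg, origin under its middle; at the start it stands on the scale pan, on the half towards the post
- bit_bottle: bystander: clear bit bottle standing on its blue cap, 43 x 45 x 64 mm, origin under its middle; may be absent
- fuse_box: bystander: small yellow and black carton, 56 x 38 x 26 mm, origin under its middle
- paste_pot: bystander: low round white pot, 62 mm across, 34 mm high, origin under its middle
Mind the look-alikes: they are no part of the job. Leave any purple or red look-alike of the tin alone.

How it is judged:
By the outcome, as a careful person would: the job done as asked, in the order asked, and still so for the second after the job is handed in, with the robot touching nothing.
Of weight_4, weight_5, bit_bottle only 1 to 3 are there at a start; the rules pass over those that are not, and their reading is None.
At some moment in a run one of weight_1, weight_2, weight_3 may be knocked a few centimetres aside while the robot is not near it.
Once in a run the grip may slacken for a moment while it holds something.
It also fails if it takes over 208 s, if anything falls off the work surface, if the arm or the gripper's body presses on something with over 40 N, if the wrist force passes 120 N, or if a joint passes its speed limit or range.

## Working session

There is one attempt and no reset: what is moved stays moved. The work goes in short steps, Python scripts to look and compute and a shell command to move; the robot and the scene stay as the last step left them, time stands still between calls to the robot, and variables do not carry over. Pictures are saved under pics/ and viewed, at most 14 in all, crops included, and the job is handed in when it is done.

```bash
ls; mkdir -p pics; python3 - <<'E'
from station import monitor, eyes, job, manip
import cv2, numpy as np
print(manip.nose_length, monitor.sense())
for n in ("scene","top"):
    s=eyes.snapshot(n); cv2.imwrite(f"pics/{n}0.png",cv2.resize(s["pixels"][:,:,::-1],(800,600)))
    np.savez(f"{n}0.npz",**s); print(n,s["intrinsics"],s["eye"],s["attitude"])
E
```

```text
pics
0.014 {'t': 0.0, 'q': array([-1.41645687e+00,  5.28497471e-01,  1.43391604e+00,  2.51967212e-05,
        1.18138907e+00, -1.78542135e-01]), 'qd': array([-0.00075229, -0.00218227,  0.00042223, -0.00158635, -0.00089327,
       -0.00036286]), 'tau': array([-4.65613684e-04, -4.42351842e+01, -1.78028280e+01, -2.87577777e-04,
        8.45984003e-03,  1.83851419e-06]), 'tcp_pos': array([ 0.20413134, -0.58999422,  0.24430998]), 'tool_rot': array([ 9.86180870e-01,  1.65668557e-01,  2.50202148e-05, -1.10473940e-03]), 'force': array([ 0.72293821, -0.41024469, -0.30352757]), 'ft_torque': array([0.02846535, 0.01133393, 0.06621554]), 'gripper_force': 0.0, 'finger_gap': 1.0016571757952986}
scene [[359.26231148   0.         256.44035251]
 [  0.         359.26231148 189.98897873]
 [  0.           0.           1.        ]] [ 0.08528249 -0.88338337  0.88179057] [ 0.89064459 -0.29657273  0.11223347 -0.32588415]
top [[359.98388341   0.         258.28009586]
 [  0.         359.98388341 191.39115523]
 [  0.           0.           1.        ]] [ 0.39768594 -0.37352893  1.1826118 ] [-0.69747022  0.71562014 -0.02257882  0.03022094]
```

View pics/scene0.png

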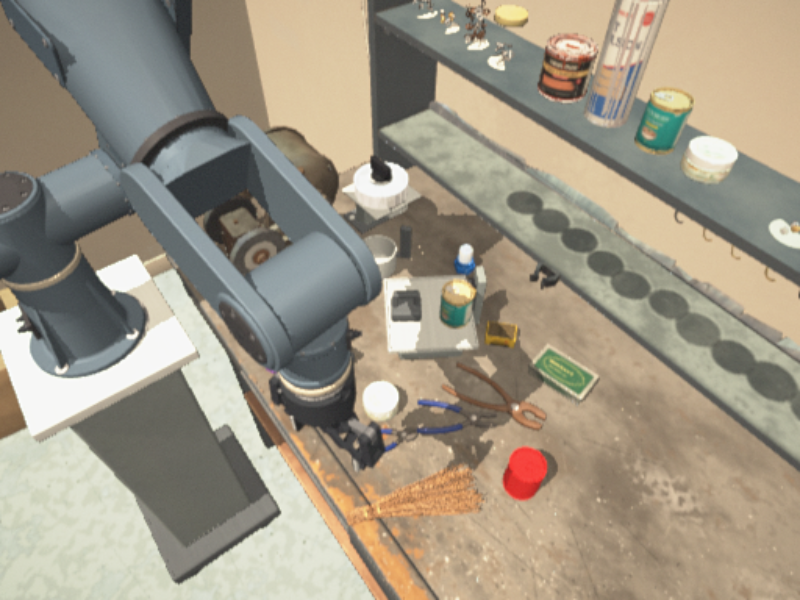

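View pics/top0.png

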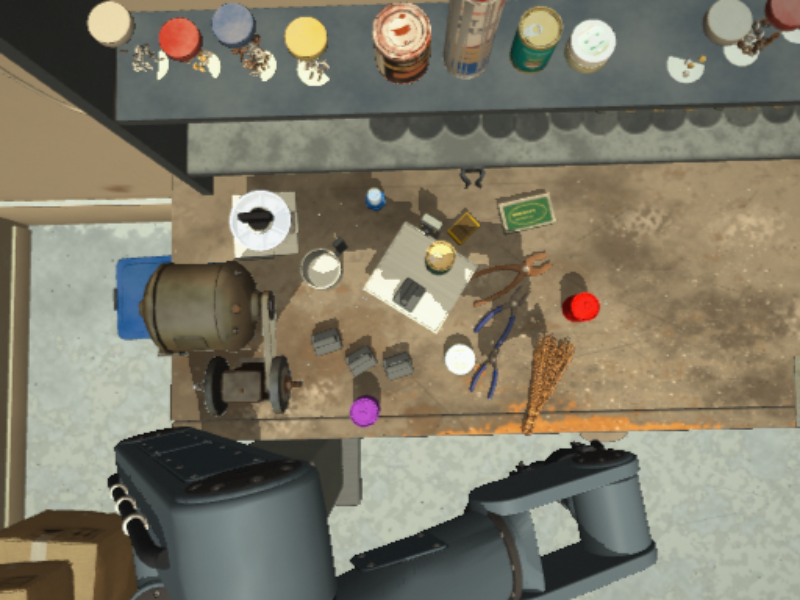

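The top view (800x600) shows:

- **Dispenser and bowl:** the dispenser is at (262,220). The bowl is at (322,268) with its handle at (340,244).
- **Scale:** on the pan are one weight at (408,293) and the green tin at (440,257).
- **Bench weights:** (326,340), (360,360) and (398,363).
- **Bystanders:** bottle (375,197), carton (463,227), pot (460,358).

Could be taken for the tin: purple at (364,410), red at (580,306) and a green tin on the shelf at (537,38). I choose the green one on the pan at (440,257). Could be taken for the bowl: the white pot at (460,358). I choose the steel one with a handle at (322,268).

```bash
cat > h.py <<'E'
import numpy as np, cv2, json
from scipy.spatial.transform import Rotation as R
from station import monitor, eyes, job, manip
def cloud(s):
    K=s["intrinsics"];d=s["depth"];v,u=np.mgrid[:d.shape[0],:d.shape[1]]
    c=np.stack([(u-K[0,2])/K[0,0]*d,(v-K[1,2])/K[1,1]*d,d],-1)
    P=c@R.from_quat(s["attitude"]).as_matrix().T+s["eye"]; P[d==0]=np.nan; return P
def snap(n,save=None,box=None,sc=None):
    s=dict(eyes.snapshot(n))
    if save: crop(s,save,box,sc)
    return s
def crop(s,save,box=None,sc=1.5):
    im=s["pixels"][:,:,::-1]
    if box: im=im[box[1]:box[3],box[0]:box[2]]
    cv2.imwrite(save,cv2.resize(im,None,fx=sc,fy=sc,interpolation=cv2.INTER_CUBIC))
def ray(s,u,v,z):
    K=s["intrinsics"];d=R.from_quat(s["attitude"]).apply([(u-K[0,2])/K[0,0],(v-K[1,2])/K[1,1],1.]);e=s["eye"]
    return e+d*(z-e[2])/d[2]
def pix(s,p):
    c=R.from_quat(s["attitude"]).inv().apply(np.array(p)-s["eye"]);K=s["intrinsics"]
    return c[0]/c[2]*K[0,0]+K[0,2],c[1]/c[2]*K[1,1]+K[1,2]
def rect(P,box,z0,z1):
    "min-area rect of points in pixel box within height band -> centre, sizes, angle of long axis"
    Q=P[box[1]:box[3],box[0]:box[2]].reshape(-1,3); Q=Q[(Q[:,2]>z0)&(Q[:,2]<z1)]
    (c,w,a)=cv2.minAreaRect((Q[:,:2]*1000).astype(np.float32)); 
    if w[0]<w[1]: a+=90; w=w[::-1]
    return np.round(c,1),np.round(w,1),round(a,1),len(Q),np.round(np.median(Q,0)*1000,1)
E
python3 - <<'E'
from h import *
s=dict(np.load("top0.npz"));P=cloud(s);f=.64
B=lambda x0,y0,x1,y1:[int(k*f) for k in(x0,y0,x1,y1)]
print("bench z",np.nanmedian(P[200:215,250:270,2]))
print("wt handles")
for b in [(308,322,346,360),(342,340,378,378),(380,345,416,382)]: print(rect(P,B(*b),.045,.075),rect(P,B(*b),.012,.075)[:3])
print("w4",rect(P,B(390,272,428,312),.115,.15),rect(P,B(390,272,428,312),.085,.15)[:3])
print("tin",rect(P,B(420,235,462,275),.13,.17))
print("pan",rect(P,B(350,215,490,340),.055,.085))
print("bowl rim",rect(P,B(296,246,345,295),.045,.07), "handle",rect(P,B(325,230,352,255),.11,.14))
print("knob",rect(P,B(225,185,300,260),.165,.2),"lid",rect(P,B(225,185,305,260),.128,.15),"plate",rect(P,B(225,185,305,262),.07,.1))
print("disp base",rect(P,B(225,185,320,290),.0035,.06))
crop(s,"pics/c1.png",[140,100,310,275],3.4)
s2=dict(np.load("scene0.npz"));crop(s2,"pics/c2.png",[210,90,340,240],4)
E
```

```text
bench z 3.275367060018297e-05
wt handles
(array([ 401.3, -200.1]), array([46.4, 13. ]), 107.0, 67, array([ 402.4, -200.8,   58.4])) (array([ 401.4, -199.6]), array([56. , 44.9]), 107.0)
(array([ 361.5, -270.4]), array([46.3, 13.8]), 119.4, 68, array([ 361. , -271. ,   58.9])) (array([ 374.1, -262.5]), array([75.8, 55.9]), 29.4)
(array([ 348.2, -346.2]), array([47.2, 12.9]), 106.5, 67, array([ 349.1, -345.8,   58.7])) (array([ 347.9, -346. ]), array([54.9, 45.6]), 106.9)
w4 (array([ 488.9, -373.1]), array([47.6, 14. ]), 145.2, 81, array([ 489.4, -374.1,  125.1])) (array([ 489.1, -373.2]), array([55.2, 45.1]), 144.8)
tin (array([ 556.3, -434.8]), array([55.2, 52.8]), 178.7, 294, array([ 556.6, -434.4,  135.6]))
pan (array([ 531.1, -400.9]), array([174.6, 169.8]), 147.0, 2229, array([ 524. , -395.4,   66.8]))
bowl rim (array([ 550.1, -195.5]), array([82.5, 80.4]), 170.0, 123, array([ 563.4, -202.6,   56.1])) handle (array([ 588.7, -240.2]), array([20.9, 12.7]), 138.3, 37, array([ 587.8, -240.7,  128.1]))
knob (array([633.5, -95.1]), array([59.1, 15.5]), 91.4, 123, array([631.6, -97. , 179.2])) lid (array([632.8, -95. ]), array([114.9, 114.5]), 116.6, 1042, array([626.6, -98. , 137.8])) plate (array([633.4, -96.1]), array([125.1, 124.1]), 91.5, 112, array([ 592.5, -126. ,   99. ]))
disp base (array([626.2, -90.2]), array([225.8, 206.3]), 178.0, 296, array([ 568.7, -161.3,    7.1]))
```

View pics/c1.png

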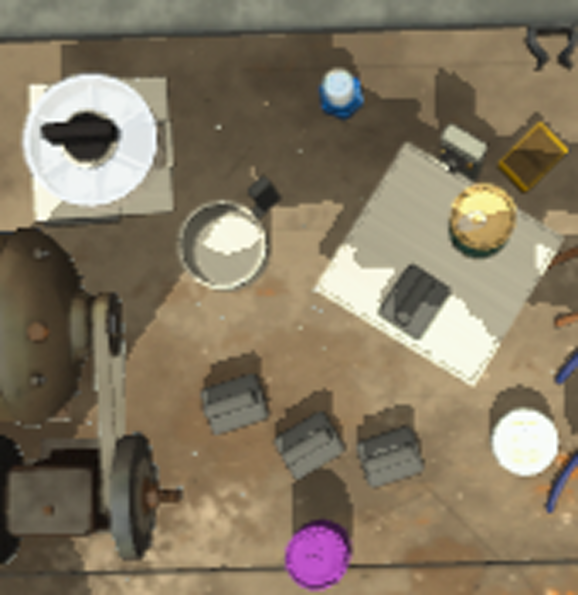

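View pics/c2.png

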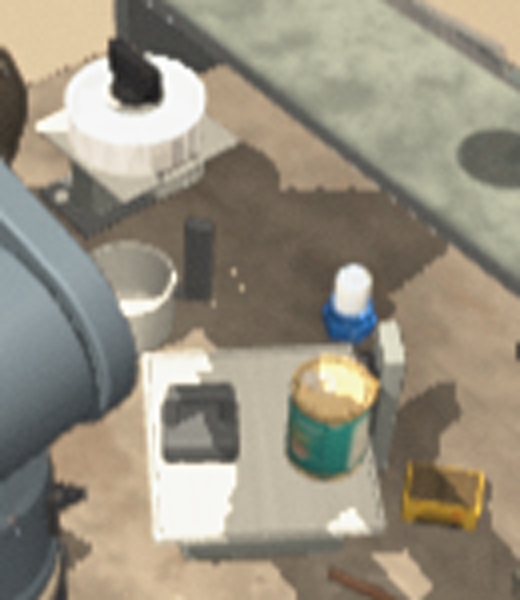

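```bash
python3 - <<'E'
from h import *
s=dict(np.load("scene0.npz"));P=cloud(s)
Q=P[90:160,215:275]
for z0,z1 in [(.003,.012),(.012,.04),(.04,.076),(.078,.094),(.094,.103),(.103,.13)]:
    m=(Q[...,2]>z0)&(Q[...,2]<z1)&(Q[...,0]>.54)&(Q[...,1]>-.21)&(Q[...,1]<0); q=Q[m]*1000
    print(z0,len(q), np.round(q.min(0)),np.round(q.max(0)))
    if z0 in(.003,.012,.04,.078): print(np.round(q[::max(1,len(q)//25)]).astype(int).tolist())
crop(s,"pics/c3.png",[205,80,285,150],9)
E
```

```text
0.003 206 [ 578. -209.    3.] [821.  -0.  12.]
[[809, 0, 4], [796, -29, 4], [760, -76, 4], [684, -59, 6], [608, -19, 8], [602, -22, 9], [602, -28, 8], [657, -77, 9], [597, -35, 6], [663, -81, 4], [599, -46, 8], [648, -82, 8], [592, -49, 9], [637, -80, 7], [583, -44, 5], [614, -68, 6], [690, -123, 5], [600, -70, 11], [625, -83, 7], [600, -76, 10], [581, -66, 8], [606, -80, 5], [588, -74, 5], [583, -83, 10], [671, -153, 4], [659, -175, 3]]
0.012 137 [ 552. -193.   12.] [623. -28.  40.]
[[598, -43, 40], [599, -55, 39], [589, -28, 15], [600, -52, 26], [609, -71, 35], [596, -45, 18], [600, -72, 36], [599, -46, 13], [603, -73, 30], [623, -75, 20], [601, -70, 24], [621, -72, 15], [606, -74, 20], [607, -72, 13], [568, -153, 34], [580, -167, 38], [565, -153, 31], [578, -163, 31], [588, -179, 38], [567, -155, 27], [580, -166, 28], [587, -185, 39], [568, -160, 25], [582, -168, 24], [587, -190, 38], [569, -158, 19], [582, -169, 20], [589, -188, 31]]
0.04 116 [ 543. -208.   40.] [608. -44.  62.]
[[598, -46, 55], [597, -52, 50], [598, -64, 54], [599, -68, 52], [600, -74, 51], [604, -72, 43], [576,
[... 492 characters left out ...]
 -147, 90], [650, -150, 91], [653, -152, 90], [658, -151, 88], [640, -153, 94], [646, -151, 89], [650, -151, 88], [654, -151, 86], [659, -150, 82], [630, -150, 93], [633, -152, 92], [638, -150, 89], [643, -149, 85], [644, -153, 87], [651, -149, 81], [630, -149, 88], [633, -151, 87], [638, -149, 84], [641, -151, 84], [614, -149, 92], [616, -152, 93], [622, -149, 87], [624, -153, 89], [630, -150, 84], [633, -151, 83], [610, -143, 85], [610, -149, 89], [612, -152, 90], [619, -148, 84], [621, -151, 85], [627, -148, 80], [629, -150, 80], [612, -146, 82], [611, -152, 86], [618, -149, 81], [620, -152, 82]]
0.094 202 [ 570. -157.   94.] [698. -28. 103.]
0.103 269 [ 569. -154.  103.] [693. -32. 130.]
```

View pics/c3.png

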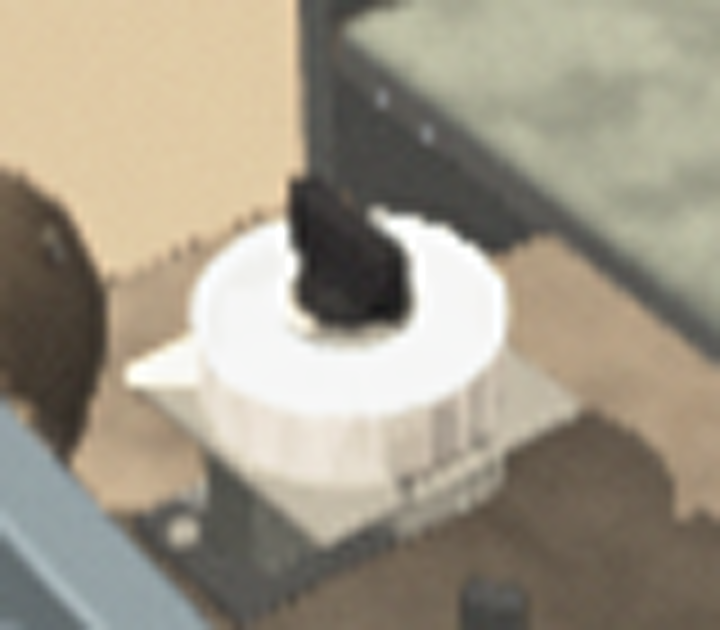

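```bash
cat >> h.py <<'E'
def plan(x,y,z,yaw=None,near=True):
    "mm, tool-x yaw deg. Prints turn (units) and shift in tool axes AFTER the turn (units)"
    st=monitor.sense(); Rm=R.from_quat(st["tool_rot"]); p=st["tcp_pos"]
    X=Rm.as_matrix()[:,0]; y0=np.degrees(np.arctan2(X[1],X[0]))
    yaw=y0 if yaw is None else yaw
    T=R.from_matrix(np.array([[np.cos(np.radians(yaw)),np.sin(np.radians(yaw)),0],[np.sin(np.radians(yaw)),-np.cos(np.radians(yaw)),0],[0,0,-1.]]).T.T)
    rv=(Rm.inv()*T).as_rotvec()/.12
    d=T.inv().apply(np.array([x,y,z])/1000-p); n=np.abs(rv).max()
    print(f"t={st['t']:.1f} tcp={np.round(p*1000,1)} yaw={y0:.1f} q={np.round(st['q'],2)} F={np.round(st['force'],1)} gap={st['finger_gap']:.3f} gf={st['gripper_force']:.1f}")
    print(f" turn units {np.round(rv,3)}; shift units {np.round(d/.8,4)} |{np.linalg.norm(d)*1000:.0f} mm| rows@40mm {np.linalg.norm(d)/.04:.1f}")
E
python3 - <<'E'
from h import *
plan(588.7,-240.2,200,132.5)
E
```

```text
t=0.1 tcp=[ 204.1 -590.1  244.4] yaw=19.1 q=[-1.42  0.53  1.43  0.    1.18 -0.18] F=[-0.   0.4  0.3] gap=1.002 gf=0.0
 turn units [-7.0000e-03 -1.8000e-02 -1.6498e+01]; shift units [-0.0023  0.6499  0.0555] |522 mm| rows@40mm 13.0
```

```bash
python3 -m pendant '[[[0,0,0,0,0,-0.97,0.5],[0,0,0,0,0,-0.97,0.5],[0,0,0,0,0,-0.97,0.5],[0,0,0,0,0,-0.97,0.5],[0,0,0,0,0,-0.97,0.5],[0,0,0,0,0,-0.97,0.5],[0,0,0,0,0,-0.97,0.5],[0,0,0,0,0,-0.97,0.5],[0,0,0,0,0,-0.97,0.5],[0,0,0,0,0,-0.97,0.5],[0,0,0,0,0,-0.97,0.5],[0,0,0,0,0,-0.97,0.5],[0,0,0,0,0,-0.97,0.5],[0,0,0,0,0,-0.97,0.5],[0,0,0,0,0,-0.97,0.5],[0,0,0,0,0,-0.97,0.5],[0,0,0,0,0,-0.98,0.5]]]'
python3 -m pendant '[[[0,0.04,0,0,0,0,0.5],[0,0.05,0,0,0,0,0.5],[0,0.05,0,0,0,0,0.5],[0,0.05,0,0,0,0,0.5],[0,0.05,0,0,0,0,0.5],[0,0.05,0,0,0,0,0.5],[0,0.05,0,0,0,0,0.5],[0,0.05,0,0,0,0,0.5],[0,0.05,0,0,0,0,0.5],[0,0.05,0,0,0,0,0.5],[0,0.05,0,0,0,0,0.5],[0,0.05,0,0,0,0,0.5],[0,0.04,0,0,0,0,0.5],[0,0.02,0,0,0,0,0.5],[0,0,0,0,0,0,0.5],[0,0,0,0,0,0,0.5]]]'
python3 -c "
from h import *
plan(588.7,-240.2,110,132.5)"
```

```text
t: 1.8
tcp_pos: [0.2042, -0.5903, 0.2447]
tool_rot: [0.4, 0.916, 0.001, -0.0]
force: [0.6, -0.5, -0.0]
finger_gap: 0.502
gripper_force: 0.0
t: 3.4
tcp_pos: [0.5867, -0.2398, 0.2449]
tool_rot: [0.403, 0.915, -0.0, -0.001]
force: [0.1, 0.9, -0.3]
finger_gap: 0.498
gripper_force: 0.0
t=3.4 tcp=[ 586.7 -239.8  244.9] yaw=132.5 q=[-0.56  0.54  1.41 -0.    1.19 -1.31] F=[ 0.1  0.9 -0.3] gap=0.498 gf=0.0
 turn units [-0.011 -0.008  0.003]; shift units [-0.0021  0.0016  0.1686] |135 mm| rows@40mm 3.4
```

```bash
python3 -m pendant '[[[-0.001,0.001,0.04,0,0,0,0.5],[-0.001,0.001,0.05,0,0,0,0.5],[0,0,0.04,0,0,0,0.5],[0,0,0.025,0,0,0,0.5],[0,0,0.0136,0,0,0,0.5],[0,0,0,0,0,0,0],[0,0,0,0,0,0,0],[0,0,0,0,0,0,0],[0,0,0,0,0,0,0],[0,0,0,0,0,0,0],[0,0,0,0,0,0,0],[0,0,0,0,0,0,0],[0,0,0,0,0,0,0]]]' 50
python3 -c "
from h import *
s=snap('top');P=cloud(s);print(rect(P,[180,145,225,195],.045,.07))
plan(588.7,-240.2,120)"
```

```text
t: 4.7
tcp_pos: [0.5905, -0.2398, 0.1115]
tool_rot: [0.403, 0.915, -0.0, 0.001]
force: [0.3, -1.6, 4.8]
finger_gap: 0.131
gripper_force: 51.7
(array([ 537.9, -217.7]), array([91.4, 36.2]), 138.0, 53, array([ 528.4, -230. ,   56. ]))
t=4.8 tcp=[ 590.5 -239.8  111.5] yaw=132.5 q=[-0.56  0.71  1.51 -0.    0.92 -1.3 ] F=[0.8 0.4 6.4] gap=0.134 gf=51.7
 turn units [0.004 0.019 0.   ]; shift units [ 0.0012 -0.002  -0.0107] |9 mm| rows@40mm 0.2
```

```bash
python3 -m pendant '[[[0,0,-0.01,0,0,0,0],[0,0,-0.03,0,0,0,0],[0,0,-0.03,0,0,0,0],[0,0,0,0,0,0,0]]]' 80
python3 -c "
from h import *
plan(635.4,-315,165,132.5);plan(635.4,-315,165,91.4)"
```

```text
t: 5.15
tcp_pos: [0.5914, -0.2401, 0.1694]
tool_rot: [0.403, 0.915, -0.0, 0.003]
force: [0.9, -0.4, -0.8]
finger_gap: 0.127
gripper_force: 78.0
t=5.2 tcp=[ 591.4 -240.1  169.4] yaw=132.5 q=[-0.56  0.63  1.47  0.    1.03 -1.3 ] F=[ 0.9 -0.4 -0.8] gap=0.127 gf=78.0
 turn units [0.015 0.046 0.003]; shift units [-0.1061 -0.0227  0.0054] |87 mm| rows@40mm 2.2
t=5.2 tcp=[ 591.4 -240.1  169.4] yaw=132.5 q=[-0.56  0.63  1.47  0.    1.03 -1.3 ] F=[ 0.9 -0.4 -0.8] gap=0.127 gf=78.0
 turn units [0.031 0.039 5.98 ]; shift units [-0.0949  0.0527  0.0054] |87 mm| rows@40mm 2.2
```

```bash
python3 -m pendant '[[[-0.02,-0.004,0,0,0,0,0],[-0.04,-0.009,0.003,0,0,0,0],[-0.036,-0.008,0.002,0,0,0,0],[-0.01,-0.002,0,0,0,0,0],[0,0,0,0,0.04,1,0],[0,0,0,0,0,1,0],[0,0,0,0,0,1,0],[0,0,0,0,0,1,0],[0,0,0,0,0,1,0],[0,0,0,0,0,0.7,0],[0,0,0,0,0,0.28,0],[0,0,0,0,0,0,0],[0,0,0,0,0,0,0],[0,0,0,0,0,0,0]]]'
python3 -c "
from h import *
s=snap('scene','pics/s1.png',[170,80,350,215],4.4);P=cloud(s)
plan(635.4,-315,116.5,91.4)"
```

```text
t: 6.55
tcp_pos: [0.6331, -0.3138, 0.1618]
tool_rot: [0.698, 0.716, 0.0, -0.003]
force: [0.2, 0.3, -1.8]
finger_gap: 0.13
gripper_force: 78.0
t=6.6 tcp=[ 633.2 -314.   162. ] yaw=91.4 q=[-0.62  0.73  1.27  0.    1.14 -0.64] F=[ 0.2 -0.6 -0.7] gap=0.127 gf=78.0
 turn units [-0.031 -0.037  0.004]; shift units [-0.0014  0.0027  0.0569] |46 mm| rows@40mm 1.1
```

View pics/s1.png

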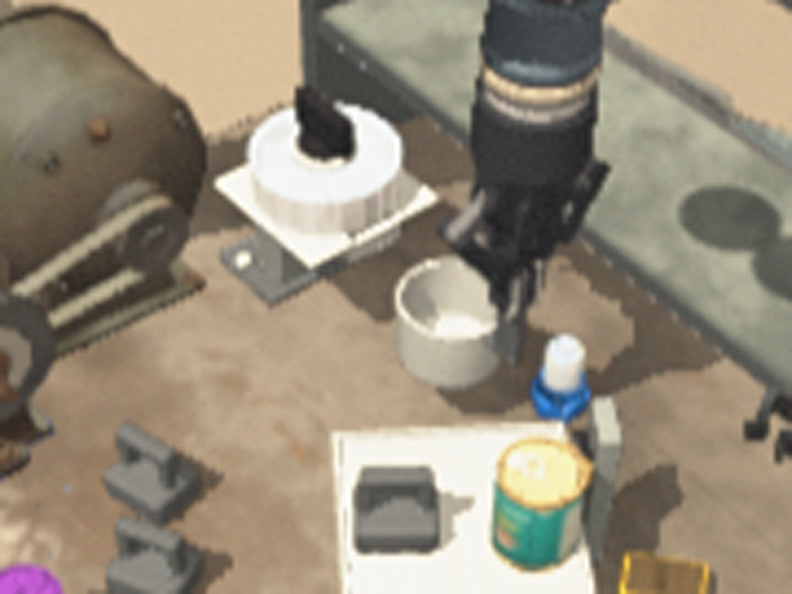

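The bowl hangs level in the gripper at (450,320), with the handle towards the bottle at (562,375). The dispenser front and spout face right, towards -y.

```bash
python3 -c "
from h import *
s=snap('scene');P=cloud(s)
Q=P[135:170,255:290].reshape(-1,3);Q=Q[(Q[:,2]>.098)&(Q[:,2]<.125)&(Q[:,1]>-.31)]
print(len(Q),np.round(Q.min(0)*1e3),np.round(Q.max(0)*1e3))
q=Q[(Q[:,2]>np.percentile(Q[:,2],60))];A=np.c_[2*q[:,:2],np.ones(len(q))];c=np.linalg.lstsq(A,(q[:,:2]**2).sum(1),rcond=None)[0];print(c[:2]*1e3,np.sqrt(c[2]+c[0]**2+c[1]**2),np.median(q[:,2]))
print('bottle',rect(P,[288,152,308,178],.02,.08))
"
```

```text
143 [ 591. -310.   98.] [ 667. -211.  125.]
[ 636.12612269 -256.16203681] 0.04350233332929792 0.10865348682439269
bottle (array([ 666. , -329.6]), array([107.3,  34.8]), 39.9, 157, array([ 690.3, -310.9,   49.6]))
```

```bash
python3 -m pendant '[[[-0.001,0.0027,0.03,0,0,0,0],[0,0,0.02,0,0,0,0],[0,0,0.0069,0,0,0,0],[0,0,0,0,0,0,0],[0,0,0,0,0,0,0]]]'
python3 -c "
from h import *
plan(635.4,-186.5,116.5,91.4)"
```

```text
t: 7.15
tcp_pos: [0.6358, -0.3151, 0.1172]
tool_rot: [0.698, 0.716, 0.0, -0.002]
force: [0.3, 0.7, -1.1]
finger_gap: 0.132
gripper_force: 78.0
t=7.2 tcp=[ 635.8 -315.1  117.2] yaw=91.4 q=[-0.62  0.78  1.29  0.    1.07 -0.64] F=[ 0.3  0.7 -1.1] gap=0.132 gf=78.0
 turn units [-0.021 -0.029 -0.   ]; shift units [0.1607 0.0034 0.0008] |129 mm| rows@40mm 3.2
```

```bash
python3 -m pendant '[[[0.02,0,0,0,0,0,0],[0.03,0.001,0,0,0,0,0],[0.03,0.001,0,0,0,0,0],[0.03,0.001,0,0,0,0,0],[0.025,0,0,0,0,0,0],[0.015,0,0,0,0,0,0],[0.0107,0,0,0,0,0,0],[0,0,0,0,0,0,0],[0,0,0,0,0,0,0]]]'
python3 -c "
from h import *
s=snap('scene','pics/s2.png',[170,80,350,215],4.4)
plan(635.4,-186.5,111,91.4)"
```

```text
t: 8.05
tcp_pos: [0.6351, -0.1869, 0.1175]
tool_rot: [0.698, 0.716, 0.0, -0.002]
force: [-0.2, -0.7, -1.4]
finger_gap: 0.129
gripper_force: 78.1
t=8.1 tcp=[ 635.1 -187.3  117.5] yaw=91.4 q=[-0.46  0.73  1.43  0.    0.98 -0.48] F=[-0.7 -0.  -1.3] gap=0.133 gf=78.1
 turn units [-0.019 -0.025 -0.006]; shift units [0.001  0.0004 0.0081] |7 mm| rows@40mm 0.2
```

View pics/s2.png

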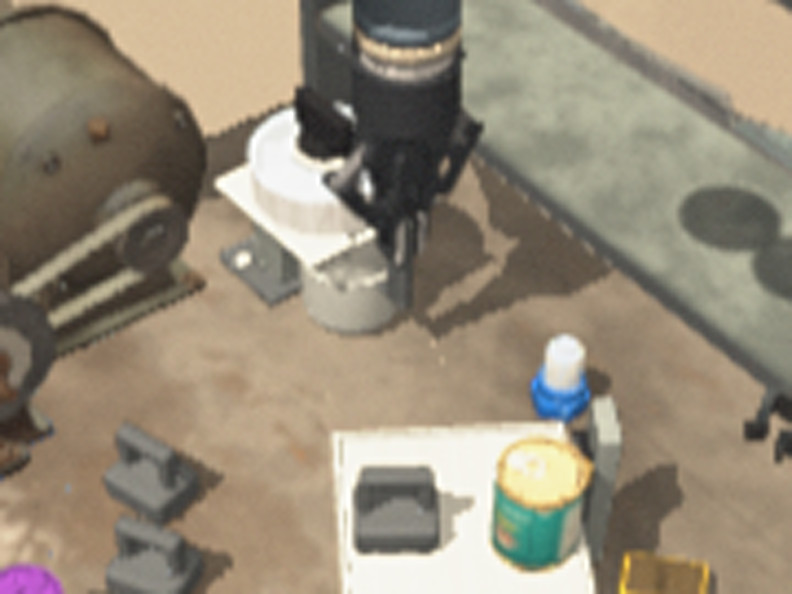

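The bowl is under the spout at (350,290). Now I lower it, release and rise.

```bash
python3 -m pendant '[[[0.001,0,0.004,0,0,0,0],[0,0,0.004,0,0,0,0],[0,0,0,0,0,0,0],[0,0,0,0,0,0,0.2],[0,0,0,0,0,0,0.4],[0,0,0,0,0,0,0.45],[0,0,0,0,0,0,0.45],[0,0,-0.03,0,0,0,0.45],[0,0,-0.05,0,0,0,0.45],[0,0,-0.05,0,0,0,0.45],[0,0,-0.04,0,0,0,0.45],[0,0,0,0,0,0,0.45],[0,0,0,0,0,0,0.45]]]'
python3 -c "
from h import *
s=snap('scene');P=cloud(s)
Q=P[130:160,225:275].reshape(-1,3);Q=Q[(Q[:,2]>.03)&(Q[:,2]<.056)&(Q[:,1]<-.1)&(Q[:,1]>-.175)]
A=np.c_[2*Q[:,:2],np.ones(len(Q))];c=np.linalg.lstsq(A,(Q[:,:2]**2).sum(1),rcond=None)[0];print(len(Q),c[:2]*1e3,np.sqrt(c[2]+c[0]**2+c[1]**2))
plan(633.3,-95.1,230,91.4)"
```

```text
t: 9.4
tcp_pos: [0.6353, -0.186, 0.2478]
tool_rot: [0.698, 0.716, 0.001, -0.002]
force: [-0.1, 0.3, -0.2]
finger_gap: 0.451
gripper_force: 0.0
110 [ 633.54239448 -123.84224169] 0.03913609247703728
t=9.4 tcp=[ 634.5 -185.6  246.2] yaw=91.4 q=[-0.45  0.58  1.33  0.    1.24 -0.48] F=[-0.3  1.  -0.7] gap=0.450 gf=0.0
 turn units [-0.036 -0.038  0.   ]; shift units [0.1131 0.0013 0.0203] |92 mm| rows@40mm 2.3
```

```bash
python3 -m pendant '[[[0.03,0,0,0,0,0,0.45],[0.04,0.0013,0.004,0,0,0,0.45],[0.03,0,0.003,0,0,0,0.45],[0.0131,0,0.003,0,0,0,0.45],[0,0,0,0,0,0,0.45],[0,0,0,0,0,0,0.45]]]'
python3 -c "
from h import *
plan(633.3,-95.1,164,91.4)"
```

```text
t: 10.05
tcp_pos: [0.6339, -0.0961, 0.2385]
tool_rot: [0.698, 0.716, -0.0, -0.003]
force: [-0.6, -0.2, -1.2]
finger_gap: 0.453
gripper_force: 0.0
t=10.1 tcp=[633.9 -96.1 238.5] yaw=91.4 q=[-0.33  0.56  1.39  0.    1.19 -0.35] F=[-0.6 -0.2 -1.2] gap=0.453 gf=0.0
 turn units [-0.035 -0.029  0.001]; shift units [ 0.0013 -0.0007  0.0931] |74 mm| rows@40mm 1.9
```

```bash
python3 -m pendant '[[[0.001,-0.0007,0.03,0,0,0,0.45],[0,0,0.03,0,0,0,0.45],[0,0,0.02,0,0,0,0.45],[0,0,0.0131,0,0,0,0.45],[0,0,0,0,0,0,0.45],[0,0,0,0,0,0,0],[0,0,0,0,0,0,0],[0,0,0,0,0,0,0],[0,0,0,0,0,0,0],[0,0,0,0,0,0,0],[0,0,0,0,0,0,0]]]' 60
python3 -m pendant '[[[0,0,0,0,0,0.4,0],[0,0,0,0,0,0.757,0],[0,0,0,0,0,0.757,0],[0,0,0,0,0,0.757,0],[0,0,0,0,0,0.757,0],[0,0,0,0,0,0.757,0],[0,0,0,0,0,0.757,0],[0,0,0,0,0,0.757,0],[0,0,0,0,0,0.757,0],[0,0,0,0,0,0.757,0],[0,0,0,0,0,0.757,0],[0,0,0,0,0,0.757,0],[0,0,0,0,0,0,0],[0,0,0,0,0,0,0],[0,0,0,0,0,0,0],[0,0,0,0,0,0,0]]]'
python3 -c "
from h import *
plan(633.3,-95.1,164,31.4)
s=snap('scene','pics/s3.png',[205,100,295,170],6)"
```

```text
t: 11.15
tcp_pos: [0.6343, -0.0951, 0.1659]
tool_rot: [0.698, 0.716, 0.001, -0.001]
force: [1.3, -2.3, 3.2]
finger_gap: 0.153
gripper_force: 60.3
t: 12.75
tcp_pos: [0.6316, -0.0936, 0.1659]
tool_rot: [0.963, 0.271, -0.002, -0.003]
force: [-3.9, 0.4, 6.7]
finger_gap: 0.156
gripper_force: 61.1
t=12.8 tcp=[631.6 -93.6 165.9] yaw=31.4 q=[-0.32  0.64  1.46  0.    1.05  0.7 ] F=[-3.9  0.4  6.7] gap=0.156 gf=61.1
 turn units [-0.061  0.022  0.003]; shift units [0.0009 0.0028 0.0024] |3 mm| rows@40mm 0.1
```

View pics/s3.png

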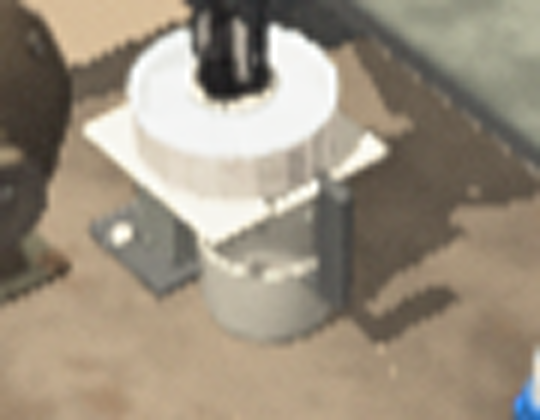

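The fingers hold the knob at (235,60), and the bowl is in place under the spout at (265,290). Click 2 next, then regrip.

```bash
python3 -m pendant '[[[0.0009,0.002,0,0,0,0.4,0],[0,0,0,0,0,0.757,0],[0,0,0,0,0,0.757,0],[0,0,0,0,0,0.757,0],[0,0,0,0,0,0.757,0],[0,0,0,0,0,0.757,0],[0,0,0,0,0,0.757,0],[0,0,0,0,0,0.757,0],[0,0,0,0,0,0.757,0],[0,0,0,0,0,0.757,0],[0,0,0,0,0,0.757,0],[0,0,0,0,0,0.757,0],[0,0,0,0,0,0,0],[0,0,0,0,0,0,0],[0,0,0,0,0,0,0],[0,0,0,0,0,0,0]]]'
python3 -m pendant '[[[0,0,0,0,0,0,0.2],[0,0,0,0,0,0,0.3],[0,0,0,0,0,0,0.45],[0,0,0,0,0,0,0.45],[0,0,-0.03,0,0,0,0.45],[0,0,-0.04,0,0,0,0.45],[0,0,-0.04,0,0,0,0.45],[0,0,-0.02,0,0,0,0.45],[0,0,0,0,0,0,0.45]]]'
python3 -c "
from h import *
plan(633.3,-95.1,240,151.4)"
```

```text
t: 14.4
tcp_pos: [0.6316, -0.0905, 0.1659]
tool_rot: [0.969, -0.247, -0.006, -0.004]
force: [-6.4, 10.2, 10.6]
finger_gap: 0.153
gripper_force: 61.6
t: 15.3
tcp_pos: [0.6366, -0.0967, 0.2719]
tool_rot: [0.969, -0.247, 0.001, -0.001]
force: [0.6, -0.1, 0.2]
finger_gap: 0.45
gripper_force: 0.0
t=15.3 tcp=[636.6 -96.7 271.9] yaw=-28.6 q=[-0.33  0.53  1.35  0.    1.26  1.74] F=[ 0.6 -0.1  0.2] gap=0.450 gf=0.0
 turn units [-2.5000e-02  3.7000e-02  2.6175e+01]; shift units [ 0.0046 -0.0002  0.0398] |32 mm| rows@40mm 0.8
```

```bash
python3 -m pendant '[[[0,0,0,0,0,-1,0.45],[0,0,0,0,0,-1,0.45],[0,0,0,0,0,-1,0.45],[0,0,0,0,0,-1,0.45],[0,0,0,0,0,-1,0.45],[0,0,0,0,0,-1,0.45],[0,0,0,0,0,-1,0.45],[0,0,0,0,0,-1,0.45],[0,0,0,0,0,-1,0.45],[0,0,0,0,0,-1,0.45],[0,0,0,0,0,-1,0.45],[0,0,0,0,0,-1,0.45],[0,0,0,0,0,-1,0.45],[0,0,0,0,0,-1,0.45],[0,0,0,0,0,-1,0.45],[0,0,0,0,0,-1,0.45],[0,0,0,0,0,-1,0.45],[0,0,0,0,0,-1,0.45],[0,0,0,0,0,-1,0.45],[0,0,0,0,0,-1,0.45]]]' >/dev/null
python3 -m pendant '[[[0,0,0,0,0,-1,0.45],[0,0,0,0,0,-1,0.45],[0,0,0,0,0,-1,0.45],[0,0,0,0,0,-1,0.45],[0,0,0,0,0,-1,0.45],[0,0,0,0,0,-1,0.45],[0,0,0,0,0,-0.18,0.45],[0,0,0,0,0,0,0.45],[0,0,0,0,0,0,0.45]]]'
python3 -c "
from h import *
s=snap('scene');P=cloud(s);print('knob',rect(P,[225,85,265,130],.145,.19))
plan(633.3,-95.1,164,151.4)"
```

```text
t: 18.2
tcp_pos: [0.6347, -0.0958, 0.2681]
tool_rot: [0.248, 0.969, 0.001, -0.003]
force: [-0.0, 1.1, 0.1]
finger_gap: 0.45
gripper_force: 0.0
knob (array([693.8, -61.2]), array([187.1,  77. ]), 36.0, 400, array([651.9, -83.2, 153.3]))
t=18.2 tcp=[634.8 -95.8 268.3] yaw=151.3 q=[-0.32  0.53  1.36  0.    1.26 -1.4 ] F=[-0.9  0.8  0.2] gap=0.448 gf=0.0
 turn units [ 0.014 -0.044 -0.013]; shift units [ 2.000e-03 -1.000e-04  1.304e-01] |104 mm| rows@40mm 2.6
```

```bash
python3 -m pendant '[[[0.002,0,0.03,0,0,0,0.45],[0,0,0.04,0,0,0,0.45],[0,0,0.03,0,0,0,0.45],[0,0,0.02,0,0,0,0.45],[0,0,0.0104,0,0,0,0.45],[0,0,0,0,0,0,0.45],[0,0,0,0,0,0,0],[0,0,0,0,0,0,0],[0,0,0,0,0,0,0],[0,0,0,0,0,0,0],[0,0,0,0,0,0,0],[0,0,0,0,0,0,0]]]' 60
python3 -m pendant '[[[0,0,0,0,0,0.4,0],[0,0,0,0,0,0.757,0],[0,0,0,0,0,0.757,0],[0,0,0,0,0,0.757,0],[0,0,0,0,0,0.757,0],[0,0,0,0,0,0.757,0],[0,0,0,0,0,0.757,0],[0,0,0,0,0,0.757,0],[0,0,0,0,0,0.757,0],[0,0,0,0,0,0.757,0],[0,0,0,0,0,0.757,0],[0,0,0,0,0,0.757,0],[0,0,0,0,0,0,0],[0,0,0,0,0,0,0],[0,0,0,0,0,0,0],[0,0,0,0,0,0,0]]]'
python3 -m pendant '[[[0,0,0,0,0,0.4,0],[0,0,0,0,0,0.757,0],[0,0,0,0,0,0.757,0],[0,0,0,0,0,0.757,0],[0,0,0,0,0,0.757,0],[0,0,0,0,0,0.757,0],[0,0,0,0,0,0.757,0],[0,0,0,0,0,0.757,0],[0,0,0,0,0,0.757,0],[0,0,0,0,0,0.757,0],[0,0,0,0,0,0.757,0],[0,0,0,0,0,0.757,0],[0,0,0,0,0,0,0],[0,0,0,0,0,0,0],[0,0,0,0,0,0,0],[0,0,0,0,0,0,0]]]'
python3 -m pendant '[[[0,0,0,0,0,0,0.2],[0,0,0,0,0,0,0.3],[0,0,0,0,0,0,0.45],[0,0,0,0,0,0,0.45],[0,0,-0.03,0,0,0,0.45],[0,0,-0.04,0,0,0,0.45],[0,0,-0.04,0,0,0,0.45],[0,0,-0.02,0,0,0,0.45],[0,0,0,0,0,0,0.45]]]'
python3 -c "
from h import *
plan(633.3,-250,270,91.4)"
```

```text
t: 19.45
tcp_pos: [0.6353, -0.0926, 0.1659]
tool_rot: [0.247, 0.969, 0.003, 0.0]
force: [4.3, 6.4, -2.5]
finger_gap: 0.149
gripper_force: 58.9
t: 21.05
tcp_pos: [0.6343, -0.0932, 0.1659]
tool_rot: [0.698, 0.716, 0.002, -0.002]
force: [1.2, 5.6, 1.1]
finger_gap: 0.154
gripper_force: 59.3
t: 22.65
tcp_pos: [0.6333, -0.0926, 0.1658]
tool_rot: [0.962, 0.271, -0.0, -0.003]
force: [-1.2, 6.3, 1.9]
finger_gap: 0.155
gripper_force: 59.7
t: 23.55
tcp_pos: [0.6353, -0.0959, 0.2719]
tool_rot: [0.963, 0.27, 0.002, -0.0]
force: [0.4, -0.5, 0.8]
finger_gap: 0.453
gripper_force: 0.0
t=23.6 tcp=[635.3 -95.9 271.9] yaw=31.4 q=[-0.32  0.52  1.36  0.    1.26  0.7 ] F=[ 0.4 -0.5  0.8] gap=0.453 gf=0.0
 turn units [ 0.023 -0.024 -8.729]; shift units [-0.1925 -0.0072  0.0023] |154 mm| rows@40mm 3.9
```

```bash
python3 -c "
from h import *
plan(556.3,-434.8,230,-33)"
```

```text
t=23.6 tcp=[635.3 -95.9 271.9] yaw=31.4 q=[-0.32  0.52  1.36  0.    1.26  0.7 ] F=[ 0.4 -0.5  0.8] gap=0.453 gf=0.0
 turn units [-0.011 -0.032  9.364]; shift units [0.1479 0.409  0.0523] |350 mm| rows@40mm 8.8
```

```bash
python3 -m pendant '[[[0,0,0,0,0,1,0.45],[0,0,0,0,0,1,0.45],[0,0,0,0,0,1,0.45],[0,0,0,0,0,1,0.45],[0,0,0,0,0,1,0.45],[0,0,0,0,0,1,0.45],[0,0,0,0,0,1,0.45],[0,0,0,0,0,1,0.45],[0,0,0,0,0,1,0.45],[0,0,0,0,0,0.36,0.45],[0,0,0,0,0,0,0.5]]]' >/dev/null
python3 -m pendant '[[[0.0079,0.019,0,0,0,0,1],[0.016,0.043,0,0,0,0,1],[0.016,0.043,0,0,0,0,1],[0.016,0.043,0,0,0,0,1],[0.016,0.043,0,0,0,0,1],[0.016,0.043,0,0,0,0,1],[0.016,0.043,0,0,0,0,1],[0.016,0.043,0.01,0,0,0,1],[0.016,0.043,0.02,0,0,0,1],[0.012,0.034,0.02,0,0,0,1],[0,0.012,0,0,0,0,1],[0,0,0,0,0,0,1],[0,0,0,0,0,0,1]]]'
python3 -c "
from h import *
plan(556.3,-434.8,110,-33)
s=snap('top','pics/t2.png',[140,100,310,275],3.4);P=cloud(s);
print('knob',rect(P,[145,115,190,165],.165,.2))
for b in [(197,206,222,231),(218,217,242,242),(243,220,267,245)]: print(rect(P,b,.045,.075)[:4])
print(rect(P,[180,140,225,190],.003,.026),rect(P,[240,155,310,210],.11,.145))"
```

```text
t: 25.95
tcp_pos: [0.5547, -0.4333, 0.2281]
tool_rot: [0.959, -0.284, -0.002, -0.002]
force: [-1.0, 0.2, 0.2]
finger_gap: 1.002
gripper_force: 0.0
t=25.9 tcp=[ 554.7 -433.3  228.1] yaw=-33.0 q=[-0.82  0.66  1.23  0.    1.26  1.32] F=[-1.   0.2  0.2] gap=1.002 gf=0.0
 turn units [-0.017  0.035  0.007]; shift units [0.0027 0.0005 0.1477] |118 mm| rows@40mm 3.0
knob (array([632.5, -95.9]), array([57.9, 14. ]), 30.7, 113, array([631. , -97.8, 179.5]))
(array([0., 0.]), array([0., 0.]), 0.0, 0)
(array([ 360. , -276.9]), array([37.2,  8.8]), 133.2, 30)
(array([ 348.3, -346.2]), array([47.1, 13.2]), 105.9, 68)
(array([ 594.2, -178. ]), array([163.8, 119.9]), 166.2, 116, array([ 614. , -155.8,    4.5])) (array([ 528.7, -413.8]), array([68.1, 48.3]), 149.1, 128, array([ 543.6, -422.6,  135.8]))
  return _methods._mean(a, axis=axis, dtype=dtype,
  ret = um.true_divide(
```

View pics/t2.png

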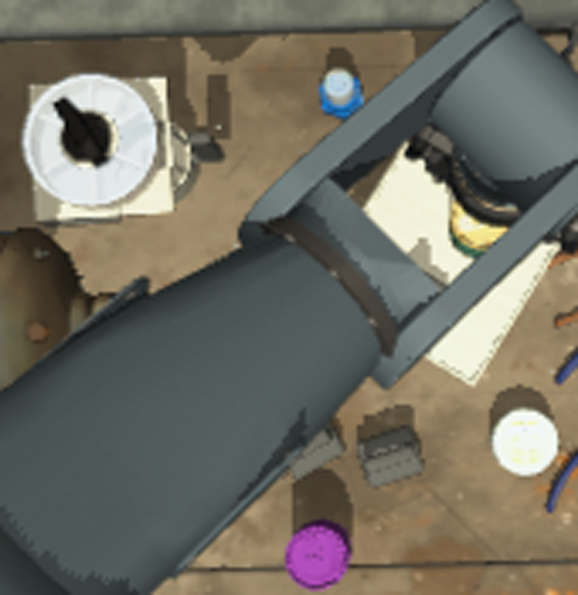

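Knob bar at 30.7° means 240° turned, which is four clicks. The bowl handle shows at (207,145), undisturbed, and the gripper is over the green tin at (478,225).

```bash
python3 -m pendant '[[[0.0027,0.0005,0.03,0,0,0,1],[0,0,0.04,0,0,0,1],[0,0,0.04,0,0,0,1],[0,0,0.025,0,0,0,1],[0,0,0.0127,0,0,0,1],[0,0,0,0,0,0,1],[0,0,0,0,0,0,0.5],[0,0,0,0,0,0,0.5],[0,0,0,0,0,0,0.5],[0,0,0,0,0,0,0.5],[0,0,0,0,0,0,0.5],[0,0,0,0,0,0,0.5]]]' 50
python3 -m pendant '[[[0,0,-0.02,0,0,0,0.5],[0,0,-0.04,0,0,0,0.5],[0,0,-0.04,0,0,0,0.5],[0,0,-0.02,0,0,0,0.5],[0,0,0,0,0,0,0.5],[0,0,0,0,0,0,0.5]]]'
python3 -c "
from h import *
plan(475,-215,206,-33)"
```

```text
t: 27.2
tcp_pos: [0.5564, -0.4354, 0.11]
tool_rot: [0.959, -0.284, -0.001, -0.001]
force: [0.9, -0.7, 1.0]
finger_gap: 0.656
gripper_force: 54.0
t: 27.8
tcp_pos: [0.5555, -0.4348, 0.2052]
tool_rot: [0.959, -0.284, -0.003, -0.002]
force: [0.5, 1.0, -2.0]
finger_gap: 0.658
gripper_force: 54.0
t=27.8 tcp=[ 555.5 -434.8  205.2] yaw=-33.0 q=[-0.82  0.68  1.24  0.    1.22  1.32] F=[ 0.5  1.  -2. ] gap=0.658 gf=54.0
 turn units [-0.013  0.05   0.003]; shift units [-0.234  -0.1757 -0.0011] |234 mm| rows@40mm 5.9
```

```bash
python3 -m pendant '[[[-0.018,-0.0137,0,0,0,0,0.5],[-0.036,-0.027,0,0,0,0,0.5],[-0.036,-0.027,0,0,0,0,0.5],[-0.036,-0.027,0,0,0,0,0.5],[-0.036,-0.027,0,0,0,0,0.5],[-0.036,-0.027,0,0,0,0,0.5],[-0.024,-0.018,0,0,0,0,0.5],[-0.012,-0.009,0,0,0,0,0.5],[0,0,0,0,0,0,0.5],[0,0,0,0,0,0,0.5]]]'
python3 -c "
from h import *
plan(475,-215,45,-33)"
```

```text
t: 28.8
tcp_pos: [0.4762, -0.2164, 0.2061]
tool_rot: [0.959, -0.284, -0.002, -0.001]
force: [0.6, -1.0, -1.7]
finger_gap: 0.654
gripper_force: 54.0
t=28.8 tcp=[ 476.2 -216.4  206.1] yaw=-33.0 q=[-0.64  0.45  1.73  0.    0.97  1.5 ] F=[ 0.6 -1.  -1.7] gap=0.654 gf=54.0
 turn units [-0.008  0.03   0.005]; shift units [-0.0023 -0.0007  0.2014] |161 mm| rows@40mm 4.0
```

```bash
python3 -m pendant '[[[0,0,0.03,0,0,0,0.5],[0,0,0.05,0,0,0,0.5],[0,0,0.05,0,0,0,0.5],[0,0,0.04,0,0,0,0.5],[0,0,0.02,0,0,0,0.5],[0,0,0.0085,0,0,0,0.5],[0,0,0.0025,0,0,0,0.5],[0,0,0,0,0,0,0.5],[0,0,0,0,0,0,0.5]]]'
python3 -c "
from h import *
plan(475,-215,43,-33)"
```

```text
t: 29.7
tcp_pos: [0.4763, -0.2164, 0.0461]
tool_rot: [0.959, -0.284, -0.001, -0.001]
force: [0.3, -0.3, -1.9]
finger_gap: 0.659
gripper_force: 54.1
t=29.7 tcp=[ 476.3 -216.4   46.1] yaw=-33.0 q=[-0.64  0.72  1.83  0.    0.6   1.5 ] F=[ 0.3 -0.3 -1.9] gap=0.659 gf=54.1
 turn units [-0.01   0.014 -0.002]; shift units [-0.0023 -0.0005  0.0038] |4 mm| rows@40mm 0.1
```

```bash
python3 -m pendant '[[[0,0,0.0025,0,0,0,0.5],[0,0,0.0015,0,0,0,0.5],[0,0,0,0,0,0,0.6],[0,0,0,0,0,0,0.75],[0,0,0,0,0,0,0.85],[0,0,0,0,0,0,0.95],[0,0,0,0,0,0,0.95],[0,0,-0.03,0,0,0,0.95],[0,0,-0.05,0,0,0,0.95],[0,0,-0.06,0,0,0,0.95],[0,0,-0.06,0,0,0,0.8],[0,0,-0.03,0,0,0,0.6],[0,0,-0.01,0,0,0,0.5],[0,0,0,0,0,0,0.5]]]'
python3 -m pendant '[[[0,0,0,0,0,-1,0.5],[0,0,0,0,0,-1,0.5],[0,0,0,0,0,-1,0.5],[0,0,0,0,0,-1,0.5],[0,0,0,0,0,-1,0.5],[0,0,0,0,0,-1,0.5],[0,0,0,0,0,-1,0.5],[0,0,0,0,0,-1,0.5],[0,0,0,0,0,-1,0.5],[0,0,0,0,0,-1,0.5],[0,0,0,0,0,-1,0.5],[0,0,0,0,0,-1,0.5],[0,0,0,0,0,-1,0.5],[0,0,0,0,0,-1,0.5],[0,0,0,0,0,-1,0.5],[0,0,0,0,0,-1,0.5],[0,0,0,0,0,-1,0.5],[0,0,0,0,0,-1,0.5],[0,0,0,0,0,-0.1,0.5],[0,0,0,0,0,0,0.5]]]'
python3 -c "
from h import *
s=snap('scene');P=cloud(s)
Q=P[120:165,225:300].reshape(-1,3);Q=Q[(Q[:,2]>.12)&(Q[:,2]<.135)&(Q[:,1]<-.16)&(Q[:,1]>-.22)&(Q[:,0]>.6)&(Q[:,0]<.67)];print('handle',len(Q),Q.min(0),Q.max(0))
plan(635.2,-186.8,235,91.4)"
```

```text
t: 31.1
tcp_pos: [0.4759, -0.2157, 0.2348]
tool_rot: [0.959, -0.284, -0.001, -0.001]
force: [0.3, 0.6, -0.3]
finger_gap: 0.501
gripper_force: 0.0
t: 33.1
tcp_pos: [0.4749, -0.215, 0.2325]
tool_rot: [0.699, 0.715, 0.0, -0.004]
force: [0.8, -0.2, 0.3]
finger_gap: 0.494
gripper_force: 0.0
handle 26 [ 0.62918515 -0.19549059  0.12035717] [ 0.64035718 -0.17398532  0.13258206]
t=33.1 tcp=[ 475.1 -215.1  232.9] yaw=91.4 q=[-0.64  0.41  1.7   0.    1.04 -0.66] F=[ 0.1  0.9 -0.6] gap=0.498 gf=0.0
 turn units [-0.044 -0.047 -0.005]; shift units [ 0.0305  0.201  -0.0026] |163 mm| rows@40mm 4.1
```

```bash
python3 -m pendant '[[[0,0.02,0,0,0,0,0.5],[0.004,0.04,-0.002,0,0,0,0.5],[0.007,0.05,0,0,0,0,0.5],[0.008,0.05,0,0,0,0,0.5],[0.008,0.03,0,0,0,0,0.5],[0.0045,0.011,0,0,0,0,0.5],[0,0,0,0,0,0,0.5],[0,0,0,0,0,0,0.5]]]'
python3 -c "
from h import *
plan(635.0,-186,111.5,91.4)"
```

```text
t: 33.95
tcp_pos: [0.6344, -0.1861, 0.235]
tool_rot: [0.698, 0.716, -0.0, -0.003]
force: [-0.1, -0.5, 0.5]
finger_gap: 0.494
gripper_force: 0.0
t=34.0 tcp=[ 634.4 -186.1  235. ] yaw=91.5 q=[-0.45  0.59  1.34  0.    1.22 -0.48] F=[-0.1 -0.5  0.5] gap=0.494 gf=0.0
 turn units [-0.044 -0.037  0.007]; shift units [1.000e-04 8.000e-04 1.544e-01] |124 mm| rows@40mm 3.1
```

```bash
python3 -m pendant '[[[0,0.0008,0.03,0,0,0,0.5],[0,0,0.05,0,0,0,0.5],[0,0,0.04,0,0,0,0.5],[0,0,0.022,0,0,0,0.5],[0,0,0.0124,0,0,0,0.5],[0,0,0,0,0,0,0.5],[0,0,0,0,0,0,0],[0,0,0,0,0,0,0],[0,0,0,0,0,0,0],[0,0,0,0,0,0,0],[0,0,0,0,0,0,0],[0,0,0,0,0,0,0]]]' 100
python3 -m pendant '[[[0,0,-0.004,0,0,0,0],[0,0,-0.004,0,0,0,0],[0,0,0,0,0,0,0],[-0.01,0,0,0,0,0,0],[-0.02,0,0,0,0,0,0],[-0.03,0,0,0,0,0,0],[-0.03,0,0,0,0,0,0],[-0.03,0,0,0,0,0,0],[-0.025,0,0,0,0,0,0],[-0.015,0,0,0,0,0,0],[-0.005,0,0,0,0,0,0],[0,0,0,0,0,0,0],[0,0,0,0,0,0,0]]]'
python3 -c "
from h import *
s=snap('scene','pics/s4.png',[205,90,325,190],6)
plan(634,-320,200,91.4)"
```

```text
t: 35.15
tcp_pos: [0.6367, -0.1863, 0.114]
tool_rot: [0.698, 0.716, 0.0, -0.001]
force: [-2.3, -0.8, 5.4]
finger_gap: 0.12
gripper_force: 97.7
t: 36.45
tcp_pos: [0.6393, -0.3165, 0.1178]
tool_rot: [0.698, 0.716, 0.0, -0.003]
force: [-0.3, 0.9, -3.6]
finger_gap: 0.123
gripper_force: 97.7
t=36.5 tcp=[ 639.4 -316.3  117.9] yaw=91.5 q=[-0.62  0.79  1.28  0.    1.08 -0.64] F=[-0.1  0.3 -3.8] gap=0.123 gf=97.9
 turn units [-0.03 -0.04  0.02]; shift units [-0.0044 -0.0069 -0.1027] |82 mm| rows@40mm 2.1
```

View pics/s4.png

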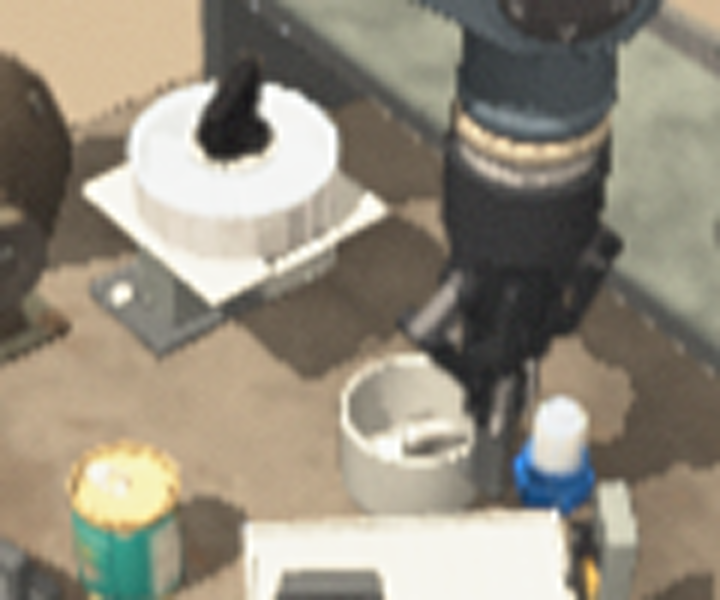

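Slugs are in the bowl at (430,430), none lie on the bench, and the tin stands on the bench at (125,520). I lift the bowl clear and re-measure the pan.

```bash
python3 -m pendant '[[[0,0,-0.02,0,0,0,0],[0,0,-0.04,0,0,0,0],[0,0,-0.04,0,0,0,0],[0,0,-0.03,0,0,0,0],[0,0,-0.01,0,0,0,0],[0,0,0,0,0,0,0],[0,0,0,0,0,0,0]]]'
python3 -c "
from h import *
s=snap('scene');P=cloud(s);b=[235,165,320,235]
print(rect(P,b,.066,.078),rect(P,b,.0685,.0745)[:4],'w4',rect(P,b,.09,.14)[:4],rect(P,b,.122,.14)[:4])
Q=P[165:235,235:320].reshape(-1,3);Q=Q[(Q[:,2]>.066)&(Q[:,2]<.078)]
c,si=np.cos(np.radians(-33)),np.sin(np.radians(-33));L=(Q[:,:2]-[.525,-.397])@np.array([[c,-si],[si,c]])*1e3
print(np.percentile(L,[0,1,5,95,99,100],axis=0).round(1).T)
for y in (-66,-40,0,40,66):
  l=L[abs(L[:,1]-y)<5];print(y,l[:,0].min().round(1),l[:,0].max().round(1))
plan(520.8,-466,235,57)"
```

```text
t: 37.2
tcp_pos: [0.6391, -0.3172, 0.229]
tool_rot: [0.698, 0.716, 0.0, -0.004]
force: [-0.5, -0.1, -4.0]
finger_gap: 0.122
gripper_force: 98.0
(array([ 537. , -398.7]), array([185.3, 174.5]), 146.9, 2239, array([ 533.1, -408. ,   71.2])) (array([ 537. , -398.7]), array([185.3, 174.5]), 146.9, 1979) w4 (array([ 546.9, -393. ]), array([184.9,  51.2]), 159.0, 476) (array([ 553.1, -387.1]), array([177. ,  39.2]), 157.7, 156)
[[-81.7 -80.4 -74.9  73.1  78.1 103.6]
 [-82.1 -81.1 -78.7  84.4  88.5  92.4]]
-66 -81.7 77.4
-40 -80.3 77.9
0 -80.8 76.4
40 -81.6 78.7
66 -80.6 77.1
t=37.2 tcp=[ 638.9 -317.2  228.2] yaw=91.5 q=[-0.62  0.67  1.2   0.    1.28 -0.64] F=[-0.4  0.4 -3.5] gap=0.123 gf=98.0
 turn units [-0.063 -0.034  5.017]; shift units [-0.2364 -0.0224 -0.0085] |190 mm| rows@40mm 4.8
```

```bash
python3 -m pendant '[[[0,0,-0.02,0,0,0,0],[0,0,-0.02,0,0,0,0],[0,0,0,0,0,1,0],[0,0,0,0,0,1,0],[0,0,0,0,0,1,0],[0,0,0,0,0,1,0],[0,0,0,0,0,1,0],[0,0,0,0,0,0,0],[-0.02,-0.002,0,0,0,0,0],[-0.04,-0.004,0,0,0,0,0],[-0.04,-0.004,0,0,0,0,0],[-0.04,-0.004,0,0,0,0,0],[-0.04,-0.004,0,0,0,0,0],[-0.03,-0.003,0,0,0,0,0],[-0.02,-0.001,0,0,0,0,0],[-0.006,0,0,0,0,0,0],[0,0,0,0,0,0,0],[0,0,0,0,0,0,0],[0,0,0,0,0,0,0]]]'
python3 -c "
from h import *
plan(520.8,-466,190,57)"
```

```text
t: 39.15
tcp_pos: [0.5235, -0.4659, 0.2617]
tool_rot: [0.878, 0.479, -0.0, -0.003]
force: [-0.6, -0.1, -3.6]
finger_gap: 0.122
gripper_force: 97.9
t=39.1 tcp=[ 523.5 -465.9  261.7] yaw=57.2 q=[-0.89  0.62  1.2   0.    1.32 -0.31] F=[-0.6 -0.1 -3.6] gap=0.122 gf=97.9
 turn units [-0.04  -0.017  0.032]; shift units [-0.0019 -0.0028  0.0897] |72 mm| rows@40mm 1.8
```

```bash
python3 -m pendant '[[[-0.001,-0.001,0.02,0,0,0,0],[-0.0009,-0.0018,0.03,0,0,0,0],[0,0,0.025,0,0,0,0],[0,0,0.0147,0,0,0,0],[0,0,0,0,0,0,0],[0,0,0,0,0,0,0]]]'
python3 -c "
from h import *
s=snap('scene','pics/s5.png',[215,130,335,230],6)
plan(520.8,-466,182,57)"
```

```text
t: 39.75
tcp_pos: [0.5204, -0.467, 0.1906]
tool_rot: [0.878, 0.478, -0.0, -0.002]
force: [-0.1, 0.3, -2.9]
finger_gap: 0.121
gripper_force: 98.0
t=39.8 tcp=[ 520.6 -467.4  191.3] yaw=57.1 q=[-0.89  0.69  1.28  0.    1.18 -0.32] F=[-0.2 -0.5 -2.9] gap=0.121 gf=98.0
 turn units [-0.018 -0.006  0.02 ]; shift units [ 0.0016 -0.0007  0.0116] |9 mm| rows@40mm 0.2
```

View pics/s5.png

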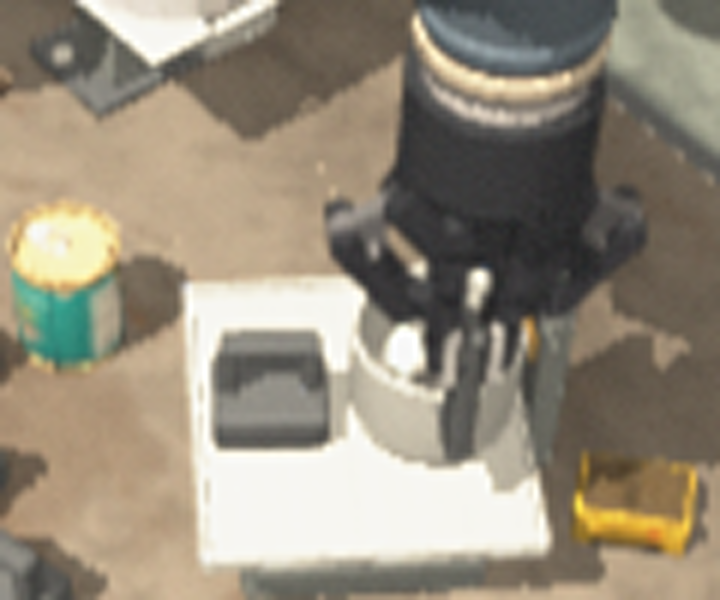

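The bowl hangs over the post half of the pan at (440,390), clear of the weight at (270,390) and the post at (550,390). Lower and release.

```bash
python3 -m pendant '[[[0.001,0,0.004,0,0,0,0],[0.0006,0,0.004,0,0,0,0],[0,0,0.004,0,0,0,0],[0,0,0.004,0,0,0,0],[0,0,0.001,0,0,0,0],[0,0,0,0,0,0,0],[0,0,0,0,0,0,0.12],[0,0,0,0,0,0,0.2],[0,0,0,0,0,0,0.3],[0,0,0,0,0,0,0.4],[0,0,0,0,0,0,0.4],[0,0,-0.02,0,0,0,0.4],[0,0,-0.04,0,0,0,0.4],[0,0,-0.04,0,0,0,0.4],[0,0,-0.02,0,0,0,0.4],[0,0,0,0,0,0,0.4]]]'
python3 -c "
from h import *
plan(347.5,-346.2,230,16.5)"
```

```text
t: 41.4
tcp_pos: [0.5218, -0.4675, 0.2761]
tool_rot: [0.878, 0.478, 0.0, 0.001]
force: [-0.5, 0.0, -0.4]
finger_gap: 0.4
gripper_force: 0.0
t=41.4 tcp=[ 521.8 -467.5  276.1] yaw=57.1 q=[-0.89  0.61  1.19  0.    1.34 -0.32] F=[-0.5  0.  -0.4] gap=0.400 gf=0.0
 turn units [ 1.900e-02 -1.000e-03  5.907e+00]; shift units [-0.1658 -0.2072  0.0576] |217 mm| rows@40mm 5.4
```

```bash
cat >> h.py <<'E'
def weights(s,z0=.05,z1=.068,roi=((.25,.46),(-.45,-.1))):
    P=cloud(s);m=(P[...,2]>z0)&(P[...,2]<z1)&(P[...,0]>roi[0][0])&(P[...,0]<roi[0][1])&(P[...,1]>roi[1][0])&(P[...,1]<roi[1][1])
    m&=(s["pixels"].max(-1).astype(int)-s["pixels"].min(-1)<40)
    n,l,st,_=cv2.connectedComponentsWithStats(m.astype(np.uint8))
    for i in range(1,n):
        if st[i,4]>15:
            (c,w,a)=cv2.minAreaRect((P[l==i][:,:2]*1000).astype(np.float32))
            if w[0]<w[1]: a+=90;w=w[::-1]
            print("handle",np.round(c,1),np.round(w,1),"long yaw",round(a,1),st[i,4])
E
python3 -c "
from h import *
s=snap('top','pics/t3.png',[140,100,310,275],3.4);weights(s)
P=cloud(s);print('pan z',rect(P,[240,150,310,215],.05,.08))
plan(347.5,-346.2,230,106.5)"
```

```text
handle [ 449.8 -437. ] [21.8 18.9] long yaw 87.8 30
handle [ 321.  -380.3] [47.1 13.3] long yaw 107.2 70
pan z (array([ 545.3, -421. ]), array([189.5, 100.5]), 38.7, 669, array([ 522.7, -430. ,   65.6]))
t=41.5 tcp=[ 521.  -466.5  273.7] yaw=57.1 q=[-0.89  0.61  1.19  0.    1.34 -0.32] F=[-0.  -0.5  0. ] gap=0.398 gf=0.0
 turn units [-0.013 -0.013 -7.184]; shift units [ 0.2058 -0.1652  0.0546] |216 mm| rows@40mm 5.4
```

View pics/t3.png

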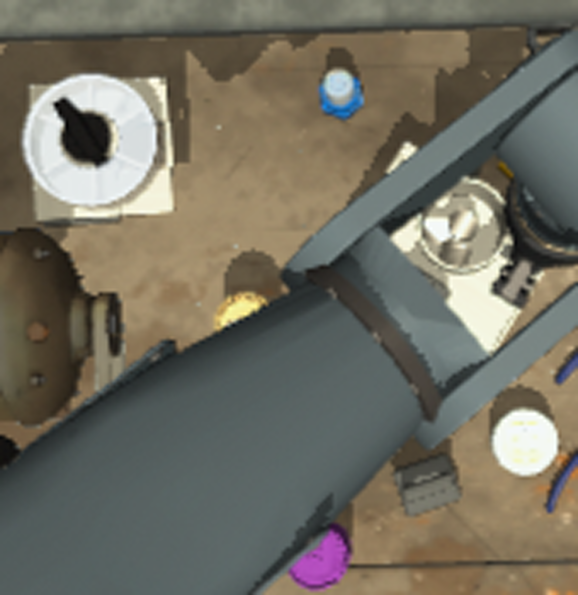

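The bowl with its slugs is on the pan at (465,230). A weight was knocked from (348,-346) to (321,-380) mm, at pixel (428,483).

```bash
python3 -m pendant '[[[0,0,0,0,0,-1,0.5],[0,0,0,0,0,-1,0.5],[0,0,0,0,0,-1,0.5],[0,0,0,0,0,-1,0.5],[0,0,0,0,0,-1,0.5],[0,0,0,0,0,-1,0.5],[0,0,0,0,0,-1,0.5],[0,0,0,0,0,-0.28,0.5],[0,0,0,0,0,0,0.5]]]'
python3 -c "
from h import *
plan(321,-380.3,150,107.2)"
```

```text
t: 42.35
tcp_pos: [0.5199, -0.4654, 0.27]
tool_rot: [0.594, 0.805, 0.001, -0.004]
force: [0.0, -0.7, 0.2]
finger_gap: 0.503
gripper_force: 0.0
t=42.4 tcp=[ 519.9 -465.4  270. ] yaw=107.1 q=[-0.89  0.61  1.2   0.    1.34 -1.19] F=[ 0.  -0.7  0.2] gap=0.503 gf=0.0
 turn units [-0.028 -0.071 -0.008]; shift units [ 0.1751 -0.2061  0.15  ] |247 mm| rows@40mm 6.2
```

```bash
python3 -m pendant '[[[0.017,-0.02,0,0,0,0,0.5],[0.034,-0.04,0,0,0,0,0.5],[0.034,-0.04,0,0,0,0,0.5],[0.034,-0.04,0.01,0,0,0,0.5],[0.03,-0.035,0.03,0,0,0,0.5],[0.02,-0.023,0.04,0,0,0,0.5],[0.006,-0.008,0.04,0,0,0,0.5],[0,0,0.03,0,0,0,0.5],[0,0,0,0,0,0,0.5],[0,0,0,0,0,0,0.5]]]'
python3 -c "
from h import *
s=snap('top');weights(s)
plan(321,-380.3,45,107.2)"
```

```text
t: 43.35
tcp_pos: [0.3215, -0.3805, 0.153]
tool_rot: [0.594, 0.805, 0.001, -0.003]
force: [0.2, 0.2, 0.9]
finger_gap: 0.504
gripper_force: 0.0
handle [ 438.1 -404.1] [87.1 43.6] long yaw 88.6 227
handle [ 401.6 -200.4] [46. 13.] long yaw 106.3 67
handle [ 361.1 -270.2] [46.  13.9] long yaw 118.1 68
t=43.4 tcp=[ 321.9 -381.2  153.8] yaw=107.1 q=[-1.09  0.5   1.83 -0.    0.81 -1.39] F=[-1.4  0.3  0.7] gap=0.500 gf=0.0
 turn units [-0.013 -0.03  -0.008]; shift units [ 0.0014 -0.0008  0.136 ] |109 mm| rows@40mm 2.7
```

```bash
python3 -m pendant '[[[0.0014,-0.0008,0.03,0,0,0,0.5],[0,0,0.04,0,0,0,0.5],[0,0,0.035,0,0,0,0.5],[0,0,0.02,0,0,0,0.5],[0,0,0.011,0,0,0,0.5],[0,0,0,0,0,0,0.5],[0,0,0,0,0,0,0],[0,0,0,0,0,0,0],[0,0,0,0,0,0,0],[0,0,0,0,0,0,0],[0,0,0,0,0,0,0],[0,0,0,0,0,0,0]]]' 110
python3 -m pendant '[[[0,0,-0.02,0,0,0,0],[0,0,-0.04,0,0,0,0],[0,0,-0.06,0,0,0,0],[0,0,-0.06,0,0,0,0],[0,0,-0.05,0,0,0,0],[0,0,-0.02,0,0,0,0],[0,0,0,0,0,-1,0],[0,0,0,0,0,-1,0],[0,0,0,0,0,-1,0],[0,0,0,0,0,-1,0],[0,0,0,0,0,-1,0],[0,0,0,0,0,-0.79,0],[0,0,0,0,0,0,0],[0,0,0,0,0,0,0]]]'
python3 -c "
from h import *
c,s=np.cos(np.radians(-33)),np.sin(np.radians(-33))
for lx,ly in ((-43,60),(-43,-57)): print(lx,ly,525+c*lx-s*ly,-397+s*lx+c*ly)
x,y=525+c*-43-s*-57,-397+s*-43+c*-57
plan(x,y,240,147)"
```

```text
t: 44.6
tcp_pos: [0.3209, -0.3803, 0.0459]
tool_rot: [0.594, 0.805, -0.0, -0.001]
force: [0.8, 0.5, 6.3]
finger_gap: 0.144
gripper_force: 108.3
t: 46.0
tcp_pos: [0.3205, -0.3794, 0.2442]
tool_rot: [0.285, 0.958, 0.002, -0.002]
force: [-0.5, -0.1, -4.6]
finger_gap: 0.147
gripper_force: 108.0
-43 60 521.6155076792484 -323.2602874176284
-43 -57 457.8927405824902 -421.384743867243
t=46.0 tcp=[ 320.5 -379.4  244.2] yaw=146.9 q=[-1.09  0.36  1.75 -0.    1.04 -2.09] F=[-0.5 -0.1 -4.6] gap=0.147 gf=108.0
 turn units [ 0.018 -0.048 -0.022]; shift units [-0.1727  0.0496  0.0053] |144 mm| rows@40mm 3.6
```

```bash
python3 -m pendant '[[[-0.02,0.006,0,0,0,0,0],[-0.04,0.0115,0,0,0,0,0],[-0.04,0.0115,0,0,0,0,0],[-0.04,0.0115,0,0,0,0,0],[-0.02,0.006,0,0,0,0,0],[-0.008,0.001,0,0,0,0,0],[0,0,0,0,0,0,0],[0,0,0,0,0,0,0]]]'
python3 -c "
from h import *
plan(456.1,-416.7,120,147)"
```

```text
t: 46.8
tcp_pos: [0.453, -0.4208, 0.2435]
tool_rot: [0.285, 0.959, 0.002, -0.003]
force: [0.1, -0.0, -4.1]
finger_gap: 0.142
gripper_force: 107.9
t=46.8 tcp=[ 453.  -420.8  243.5] yaw=146.9 q=[-0.93  0.52  1.45 -0.    1.18 -1.92] F=[ 0.1 -0.  -4.1] gap=0.142 gf=107.9
 turn units [ 0.015 -0.058 -0.011]; shift units [-0.0005  0.0064  0.1544] |124 mm| rows@40mm 3.1
```

```bash
python3 -m pendant '[[[0,0.003,0.02,0,0,0,0],[0,0.0034,0.04,0,0,0,0],[0,0,0.045,0,0,0,0],[0,0,0.03,0,0,0,0],[0,0,0.015,0,0,0,0],[0,0,0.006,0,0,0,0],[0,0,0.006,0,0,0,0],[0,0,0.006,0,0,0,0],[0,0,0.005,0,0,0,0],[0,0,0.0045,0,0,0,0],[0,0,0,0,0,0,0],[0,0,0,0,0,0,0]]]'
python3 -c "
from h import *
s=snap('scene','pics/s6.png',[215,130,335,230],6)
plan(456.1,-416.7,101,147)"
```

```text
t: 48.0
tcp_pos: [0.4571, -0.4175, 0.1028]
tool_rot: [0.284, 0.959, 0.001, -0.001]
force: [0.5, -0.1, 0.6]
finger_gap: 0.142
gripper_force: 108.5
t=48.0 tcp=[ 457.1 -417.5  102.8] yaw=147.0 q=[-0.92  0.7   1.56 -0.    0.88 -1.91] F=[ 0.7 -1.6 -0.3] gap=0.144 gf=108.5
 turn units [ 0.004 -0.02  -0.004]; shift units [0.0016 0.0001 0.0022] |2 mm| rows@40mm 0.1
```

View pics/s6.png

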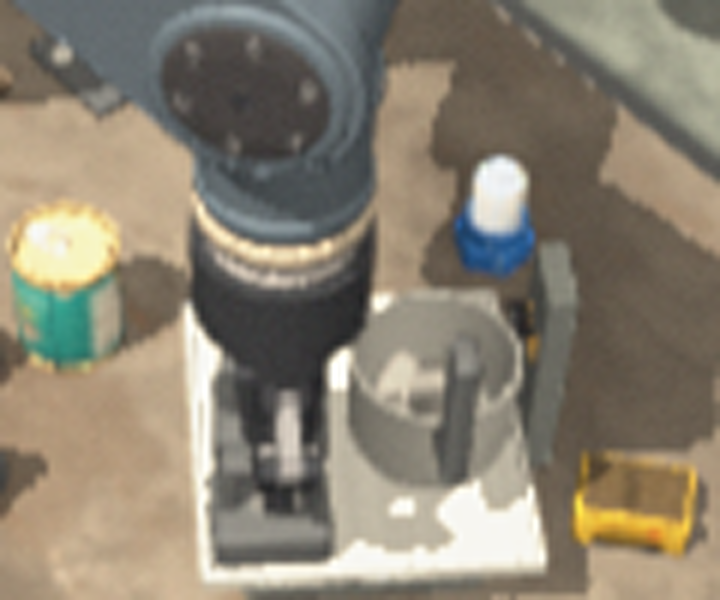

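The weight rests flat on the pan at (270,500), beside the other weight and clear of the bowl. Release, rise and go to the next bench weight.

```bash
python3 -m pendant '[[[0,0,0.001,0,0,0,0.15],[0,0,0,0,0,0,0.22],[0,0,0,0,0,0,0.3],[0,0,0,0,0,0,0.35],[0,0,0,0,0,0,0.35],[0,0,-0.02,0,0,0,0.35],[0,0,-0.05,0,0,0,0.35],[0,0,-0.06,0,0,0,0.35],[0,0,-0.03,0,0,0,0.5],[0,0,0,0,0,1,0.5],[0,0,0,0,0,1,0.5],[0,0,0,0,0,1,0.5],[0,0,0,0,0,1,0.5],[0,0,0,0,0,0.19,0.5],[0,0,0,0,0,0,0.5]]]'
python3 -c "
from h import *
s=snap('top');weights(s)
plan(361.2,-270.3,150,118.5)"
```

```text
t: 49.55
tcp_pos: [0.4569, -0.417, 0.2292]
tool_rot: [0.513, 0.858, 0.001, -0.002]
force: [-0.6, 0.9, -0.4]
finger_gap: 0.501
gripper_force: 0.0
handle [ 443.2 -394. ] [82.4 19.1] long yaw 57.5 70
t=49.6 tcp=[ 456.9 -417.   229.2] yaw=118.3 q=[-0.92  0.54  1.46 -0.    1.15 -1.41] F=[-1.  -0.6 -1.3] gap=0.499 gf=0.0
 turn units [-0.008 -0.042 -0.033]; shift units [ 0.2183 -0.0176  0.099 ] |192 mm| rows@40mm 4.8
```

```bash
python3 -m pendant '[[[0.025,-0.002,0,0,0,0,0.5],[0.05,-0.004,0,0,0,0,0.5],[0.05,-0.004,0,0,0,0,0.5],[0.05,-0.004,0.02,0,0,0,0.5],[0.03,-0.003,0.03,0,0,0,0.5],[0.0133,-0.0006,0.03,0,0,0,0.5],[0,0,0.019,0,0,0,0.5],[0,0,0,0,0,0,0.5],[0,0,0,0,0,0,0.5]]]'
python3 -c "
from h import *
s=snap('top');weights(s)
s=snap('scene');weights(s)
plan(361.2,-270.3,45,118.5)"
```

```text
t: 50.5
tcp_pos: [0.3623, -0.27, 0.1511]
tool_rot: [0.514, 0.858, 0.001, -0.002]
force: [1.1, 0.2, 0.6]
finger_gap: 0.501
gripper_force: 0.0
handle [ 437. -401.] [93.8 40.8] long yaw 88.2 84
handle [ 403.1 -198.6] [41.3 14.5] long yaw 102.0 58
handle [ 361.2 -266.2] [48.8 14.2] long yaw 117.6 77
handle [ 437.5 -398.9] [100.1  44.7] long yaw 89.9 145
t=50.6 tcp=[ 362.6 -270.5  151.7] yaw=118.2 q=[-0.89  0.46  1.95  0.    0.74 -1.38] F=[0.3 0.5 1.4] gap=0.499 gf=0.0
 turn units [-0.004 -0.02  -0.047]; shift units [ 0.0011 -0.0015  0.1333] |107 mm| rows@40mm 2.7
```

```bash
python3 -m pendant '[[[0.0011,-0.0015,0.03,0,0,0,0.5],[0,0,0.04,0,0,0,0.5],[0,0,0.033,0,0,0,0.5],[0,0,0.02,0,0,0,0.5],[0,0,0.0103,0,0,0,0.5],[0,0,0,0,0,0,0.5],[0,0,0,0,0,0,0],[0,0,0,0,0,0,0],[0,0,0,0,0,0,0],[0,0,0,0,0,0,0],[0,0,0,0,0,0,0],[0,0,0,0,0,0,0]]]' 110
python3 -m pendant '[[[0,0,-0.02,0,0,0,0],[0,0,-0.04,0,0,0,0],[0,0,-0.06,0,0,0,0],[0,0,-0.06,0,0,0,0],[0,0,-0.05,0,0,0,0],[0,0,-0.02,0,0,0,0],[0,0,0,0,0,-1,0],[0,0,0,0,0,-1,0],[0,0,0,0,0,-1,0],[0,0,0,0,0,-1,0],[0,0,0,0,0,-0.17,0],[0,0,0,0,0,0,0],[0,0,0,0,0,0,0]]]'
python3 -c "
from h import *
plan(518.3,-324.7,240,147)"
```

```text
t: 51.8
tcp_pos: [0.3608, -0.2697, 0.0454]
tool_rot: [0.514, 0.858, 0.0, -0.001]
force: [0.3, -0.5, 6.4]
finger_gap: 0.138
gripper_force: 108.0
t: 53.1
tcp_pos: [0.3605, -0.2693, 0.2441]
tool_rot: [0.286, 0.958, 0.002, -0.002]
force: [0.3, 0.4, -3.6]
finger_gap: 0.145
gripper_force: 107.8
t=53.1 tcp=[ 360.5 -269.3  244.1] yaw=146.7 q=[-0.89  0.3   1.85 -0.    1.   -1.88] F=[ 0.3  0.4 -3.6] gap=0.145 gf=107.8
 turn units [ 0.014 -0.043 -0.038]; shift units [-0.2031  0.0494  0.0051] |167 mm| rows@40mm 4.2
```

```bash
python3 -m pendant '[[[-0.02,0.005,0,0,0,0,0],[-0.04,0.01,0,0,0,0,0],[-0.045,0.011,0,0,0,0,0],[-0.045,0.011,0,0,0,0,0],[-0.03,0.008,0,0,0,0,0],[-0.018,0.004,0,0,0,0,0],[-0.005,0,0,0,0,0,0],[0,0,0,0,0,0,0],[0,0,0,0,0,0,0]]]'
python3 -c "
from h import *
plan(518.3,-324.7,120,147)"
```

```text
t: 54.0
tcp_pos: [0.5169, -0.325, 0.2431]
tool_rot: [0.286, 0.958, 0.002, -0.003]
force: [-0.0, -0.1, -4.2]
finger_gap: 0.143
gripper_force: 107.7
t=54.0 tcp=[ 516.9 -325.   243.1] yaw=146.8 q=[-0.74  0.51  1.47  0.    1.17 -1.74] F=[-0.  -0.1 -4.2] gap=0.143 gf=107.7
 turn units [ 0.014 -0.057 -0.03 ]; shift units [-0.0012  0.0013  0.1539] |123 mm| rows@40mm 3.1
```

Final TCP height is about 92: 0.1539 + 0.035 = 0.189.

```bash
python3 -m pendant '[[[-0.001,0.001,0.02,0,0,0,0],[0,0,0.04,0,0,0,0],[0,0,0.05,0,0,0,0],[0,0,0.035,0,0,0,0],[0,0,0.016,0,0,0,0],[0,0,0.006,0,0,0,0],[0,0,0.006,0,0,0,0],[0,0,0.006,0,0,0,0],[0,0,0.005,0,0,0,0],[0,0,0.0045,0,0,0,0],[0,0,0,0,0,0,0],[0,0,0,0,0,0,0]]]'
python3 -c "
from h import *
plan(518.3,-324.7,92,147)"
```

```text
t: 55.2
tcp_pos: [0.5195, -0.3256, 0.0936]
tool_rot: [0.285, 0.958, 0.001, -0.001]
force: [1.3, 0.3, -0.1]
finger_gap: 0.146
gripper_force: 108.2
t=55.2 tcp=[ 519.5 -325.6   93.6] yaw=146.8 q=[-0.74  0.71  1.58  0.    0.86 -1.73] F=[ 1.3  0.3 -0.1] gap=0.146 gf=108.2
 turn units [ 0.008 -0.016 -0.024]; shift units [0.0019 0.0001 0.002 ] |2 mm| rows@40mm 0.1
```

```bash
python3 -m pendant '[[[0,0,0.001,0,0,0,0.15],[0,0,0,0,0,0,0.22],[0,0,0,0,0,0,0.3],[0,0,0,0,0,0,0.35],[0,0,0,0,0,0,0.35],[0,0,-0.02,0,0,0,0.35],[0,0,-0.05,0,0,0,0.35],[0,0,-0.06,0,0,0,0.35],[0,0,-0.06,0,0,0,0.4],[0,0,-0.03,0,0,0,0.4],[0,0,0,0,0,0,0.4]]]'
python3 -c "
from h import *
plan(260,-540,270)"
```

```text
t: 56.3
tcp_pos: [0.5212, -0.3271, 0.273]
tool_rot: [0.285, 0.958, -0.001, 0.003]
force: [1.1, 0.3, -1.1]
finger_gap: 0.405
gripper_force: 0.0
t=56.3 tcp=[ 521.2 -327.1  273. ] yaw=146.8 q=[-0.74  0.48  1.43  0.    1.22 -1.73] F=[ 1.1  0.3 -1.1] gap=0.405 gf=0.0
 turn units [-0.001  0.046 -0.   ]; shift units [ 0.1278 -0.4013  0.0038] |337 mm| rows@40mm 8.4
```

```bash
python3 -m pendant '[[[0.006,-0.02,0,0,0,0,0.4],[0.015,-0.045,0,0,0,0,0.4],[0.016,-0.05,0,0,0,0,0.4],[0.016,-0.05,0,0,0,0,0.4],[0.016,-0.05,0,0,0,0,0.4],[0.016,-0.05,0,0,0,0,0.4],[0.016,-0.05,0,0,0,0,0.4],[0.015,-0.045,0,0,0,0,0.4],[0.01,-0.035,0,0,0,0,0.4],[0,-0.006,0,0,0,0,0.4],[0,0,0,0,0,0,0.4],[0,0,0,0,0,0,0.4],[0,0,0,0,0,0,0.4],[0,0,0,0,0,0,0.4],[0,0,0,0,0,0,0.4],[0,0,0,0,0,0,0.4],[0,0,0,0,0,0,0.4],[0,0,0,0,0,0,0.4]]]'
python3 -c "
from h import *
s=snap('top');P=cloud(s);print('pan',rect(P,[230,145,310,220],.035,.058))
b=snap('scene');Pb=cloud(b);print('pan scene',rect(Pb,[235,165,320,240],.035,.058))
a=cv2.resize(s['pixels'][100:275,140:310,::-1],None,fx=2.3,fy=2.3,interpolation=2);c=cv2.resize(b['pixels'][130:230,215:315,::-1],(402,402),interpolation=2)
cv2.imwrite('pics/f.png',np.hstack([a[:402],c[:a.shape[0]][:402,:]]))"
```

```text
t: 58.1
tcp_pos: [0.2595, -0.5389, 0.268]
tool_rot: [0.285, 0.958, 0.001, -0.002]
force: [-0.6, -0.1, 0.7]
finger_gap: 0.399
gripper_force: 0.0
pan (array([ 532.5, -401.8]), array([177.9, 169.8]), 147.0, 1487, array([ 541. , -397.8,   47.9]))
pan scene (array([ 557.6, -368.1]), array([249. , 186.3]), 56.9, 1071, array([ 518. , -438.4,   48.1]))
```

View pics/f.png

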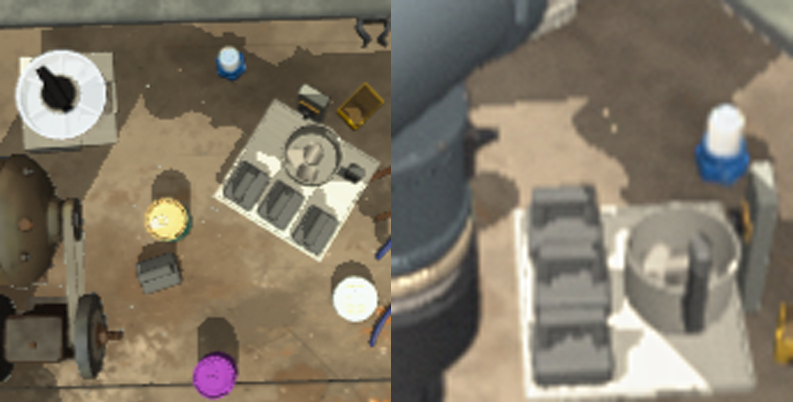

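Three weights and the bowl with its slugs at (312,155) stand on the pan, with the tin at (167,220) and the spare weight at (158,272) on the bench. The pan has sunk 32 mm, which is between the marks.

```bash
python3 -c "
from station import job
print(job.sign_off())"
```

```text
the job is handed in; nothing more can be done
None
```

The job is handed in: after four clicks, the bowl and its slugs stand on the pan with two bench weights added to the one already there, the pan has sunk about 32 mm (between the marks), and the tin and spare weight are on the bench; I saw slugs in the bowl and none on the bench, but did not count them.

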